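# Slide salvaged fans and coolers into their bays

### The job

Sort the mixed parts on the repair bench: slide both square black fans into the blue bay and both round aluminium coolers into the orange bay, all lying flat. Push them gently over the mat (under 20 N, never lifting or tipping them) and leave the screw cup, jar, screwdriver, spray bottle and carton where they are.

Things in the scene. Friction and masses are not known exactly. Their poses are not given: they have to be found in the camera images.
- fan_bay: blue three-walled bay fixed on the mat, for fans: inner floor 104 (x) by 204 (y) mm, flush with the mat, no lip; walls 6 mm thick, 28 high on the far (+x) and both y sides; open on the -x side, towards the robot. Origin: centre of the inner floor, on the mat (2 mm above the table): the mouth line is at its x = -52 mm. Stands left or right, turned a little
- cooler_bay: orange three-walled bay, same shape, size and origin as the blue one, for coolers
- fan_a: square case fan lying flat on the mat, black frame 80 x 80 mm, 25 high, light grey blades, 110 g nominal. Origin: centre of its underside; x and y along its sides, z up. Its whole outline is solid: no finger fits inside
- cooler_a: round finned aluminium processor cooler with a copper core, 80 mm diameter, 30 high, lying flat, 220 g nominal. Origin: centre of its underside, z up. Its whole outline is solid
- fan_b: square case fan lying flat on the mat, black frame 80 x 80 mm, 25 high, light grey blades, 110 g nominal. Origin: centre of its underside; x and y along its sides, z up. Its whole outline is solid: no finger fits inside
- cooler_b: round finned aluminium processor cooler with a copper core, 80 mm diameter, 30 high, lying flat, 220 g nominal. Origin: centre of its underside, z up. Its whole outline is solid
- screw_cup: bystander: small open steel cup of brass screws, 60 mm across the rim, 45 high, standing among the parts; origin centre of its underside
- paste_jar: bystander: white jar with grey cap, 36 mm diameter, 45 high; origin centre of its underside
- screwdriver: bystander: red-handled screwdriver lying on the mat, 190 mm long along its own x (handle to -x), up to 32 mm thick; origin near its middle
- spray: bystander: white bottle with red cap, 60 mm diameter, 170 high, on the left; origin centre of its underside
- carton: bystander: cardboard box 130 (x) x 90 (y) x 60 mm high, on the right; origin centre of its underside

How it is judged (in metres and radians):
At the end, for the whole second after the job is handed in: Both fans are inside the blue bay and both coolers inside the orange bay: each part's centre at least 36 mm beyond the bay's open mouth line, between its side walls (no more than 75 mm to either side of the bay's middle), flat on the mat (within 4 mm of height and 0.1 rad), at rest (x of fan_a in the frame of fan_bay between -0.016 and 0.03 m and y of fan_a in the frame of fan_bay between -0.075 and 0.075 m and z of each of fan_a, fan_b in the frame of fan_bay below 0.004 m and angle between each of fan_a, fan_b, cooler_a, cooler_b's own z axis and vertical below 0.1 rad and linear speed of each of fan_a, fan_b, cooler_a, cooler_b below 0.01 m/s and x of fan_b in the frame of fan_bay between -0.016 and 0.03 m and y of fan_b in the frame of fan_bay between -0.075 and 0.075 m and x of cooler_a in the frame of cooler_bay between -0.016 and 0.03 m and y of cooler_a in the frame of cooler_bay between -0.075 and 0.075 m and z of each of cooler_a, cooler_b in the frame of cooler_bay below 0.004 m and x of cooler_b in the frame of cooler_bay between -0.016 and 0.03 m and y of cooler_b in the frame of cooler_bay between -0.075 and 0.075 m); the robot touches nothing.
It fails at once if a fan or cooler is pushed or pressed by the fingers with more than 20 N (contact force between the fingers and fan_a above 20 N or contact force between the fingers and fan_b above 20 N or contact force between the fingers and cooler_a above 20 N or contact force between the fingers and cooler_b above 20 N).
It fails at once if a fan or cooler is lifted: the centre of its underside more than 10 mm above the mat (height (world z) of any of fan_a, fan_b, cooler_a, cooler_b above 0.012 m).
It fails at once if a fan or cooler is tipped by more than 0.3 rad (angle between any of fan_a, fan_b, cooler_a, cooler_b's own z axis and vertical above 0.3 rad).
It fails at once if the screw cup, jar, screwdriver, spray bottle or carton is moved more than 20 mm (distance of any of screw_cup, paste_jar, screwdriver, spray, carton from where it was at the start of the episode above 0.02 m).
It also fails if it takes over 70 s, if anything falls off the work surface, if the arm or the gripper's body presses on something with over 40 N, if the wrist force passes 120 N, or if a joint passes its speed limit or range.

### The arm

A 6-joint arm with a two-finger parallel gripper is mounted at the origin on the work surface. World frame = base frame: x ahead of the robot, y to its left, z up, the work surface at z = 0. Lengths are in mm, angles in rad, forces in N, time in s.
With the tool pointing down it reaches from about 300 to 750 mm from the base axis. Payload 8.5 kg.
Tool frame: the origin (TCP) lies midway between the tips of the shut fingers; the grasp point (between the pads) lies 19 mm behind it (ctrl.tcp_to_grasp is the distance from the TCP to the grasp point, in mm); x points along the fingers, z is the direction in which the jaws open and shut, and the axes are right-handed (so a half turn about x gives the same grasp; the last joint's range is limited). The gripper opens to 85 mm and grips with 20 to 120 N. Pads are 22 mm wide; open, the fingers measure 114 mm over their backs; the gripper's body (76 mm by 85 mm) begins 54 mm behind the grasp point. The pads swing forward as they close: fully open they stand 13 mm farther back than shut.
Start: joints at [0.927, 0.381, 1.297, -0, 1.464, -0.215], TCP at [228.668, 500.191, 231.322] pointing down, gripper open.
Joint ranges: [-3.11, 3.11], [-0.89, 2.33], [0.22, 2.48], [-1.42, 4.56], [0.17, 2.85], [-2.88, 2.88]. Speed limits (rad/s): [2.39, 2.39, 3.14, 3.14, 3.14, 3.14].

### API

Orientations are given as a 3x3 rotation matrix whose columns are the frame's x, y, z axes.
In Python, from station import ctrl, vision gives the robot as it stands.
- The arm moves only by the tool drive_tool, never from a script. Its argument "steps" is one flat list of numbers, 7 for each row, row after row: the turn, a rotation vector about the tool's x, y, z in rad, then the shift along the tool's x, y, z in mm, then the opening, from 0 (shut) to 1 (fully open). A call has 1 to 5 rows; each row is the pose to reach, as a shift and turn from the pose commanded when the call began, along the tool's axes at that moment; what a row does not reach only later rows make up. A row lasts 1/10 s, in which the tool goes at most 50 mm and 8.59 degrees, less where a joint would pass 70% of its speed; a pose out of reach is approached as far as the arm can. A call with a gripper value outside its range is refused whole. The fingers move at their own pace and stop on an object; "newtons" is the grip in N (left out, the last holds). Time passes only in rows, so rows that repeat a pose let the fingers close. It gives the time, the measured TCP pose, the force and the opening at its end, in the units of the state.
- ctrl.state(): the state, without advancing time (a new reading comes with each control period).
- vision.get_image(name): name is "scene" or "top" or "wrist"; returns a dict with "frame" (480x640x3 uint8, red, green, blue), "range_z" (480x640 float32, mm along the optical axis (not along the pixel's ray), 0 where there is no reading), "vfov" (degrees; the focal length in pixels is half the picture's height over the tangent of half this angle, whatever the lens; pixels are square), "cx", "cy" (the principal point, pixels), "origin" and "orientation" of the camera in the world. Camera axes: x right, y down, z forward; pixel columns grow to the right and rows downward; lengths in mm; the calibration is good to about 2 mm. A picture is of the moment at which its call begins.
- ctrl.sign_off(): hands the job in, once; it reports no verdict.
The state is a dict: "t": time; "qpos": joint angles; "qd": joint speeds; "tau": joint torques, N m; "tool_pos": TCP position; "ee_rot": TCP orientation; "wrist_force": force on the tool from outside, world axes, zero at the start; "ft_torque": the same for the moment, N m; "opening": finger opening in mm.
Only numpy, scipy, OpenCV 4.12 (cv2) and the standard library are available. Lean on these libraries where they do the work, as an engineer would, in place of code of your own. Each camera call takes 0.05 s, during which the arm holds its last target. There are 200 camera calls.

## Working session

There is one attempt and no reset: what is moved stays moved. The work goes in short steps, Python scripts to look and compute and a tool call to move; the robot and the scene stay as the last step left them, time stands still between calls to the robot, and variables do not carry over. Pictures are saved under pics/ and viewed, about 8 in all and at most 12, crops included, and the job is handed in when it is done.

Besides the shell and the picture viewer there is one more tool, called after "Emit:" as name(argument=value, ...), one argument or row to a line, values as JSON. drive_tool: Moves the arm, as the interface text tells. Its arguments: {"type":"object","properties":{"steps":{"type":"array","items":{"type":"number"}},"newtons":{"type":"number"}},"required":["steps"]}

```bash
mkdir -p pics; cat > h.py <<'E'
import numpy as np, cv2
from station import ctrl, vision
def K(im):
    f=240/np.tan(np.radians(im["vfov"])/2); return f,im["cx"],im["cy"]
def pts(im):
    f,cx,cy=K(im); z=im["range_z"]; v,u=np.mgrid[:480,:640]
    P=np.stack([(u-cx)/f*z,(v-cy)/f*z,z],-1)
    return P@np.array(im["orientation"]).T+np.array(im["origin"])
def save(im,n): cv2.imwrite("pics/"+n,im["frame"][:,:,::-1])
def ray(im,u,v,h):
    f,cx,cy=K(im); d=np.array(im["orientation"])@np.array([(u-cx)/f,(v-cy)/f,1]); o=np.array(im["origin"]); return o+d*(h-o[2])/d[2]
E
python3 - <<'E'
from h import *
im=vision.get_image("top"); save(im,"top0.png"); print(im["origin"],np.round(im["orientation"],3),im["vfov"])
s=ctrl.state(); print(s["tool_pos"],np.round(s["ee_rot"],3),s["opening"],s["t"])
im=vision.get_image("scene"); save(im,"scene0.png")
E
```

```text
[ 340.82460854   20.0588963  1231.16670637] [[-0.03  -0.993  0.115]
 [-0.999  0.027 -0.025]
 [ 0.022 -0.116 -0.993]] 48.87367439543841
[228.49048537 499.98903651 230.71139789] [[-0.001 -0.909  0.416]
 [-0.001  0.416  0.909]
 [-1.     0.    -0.001]] 85.40736140236804 0.05
```

View pics/top0.png

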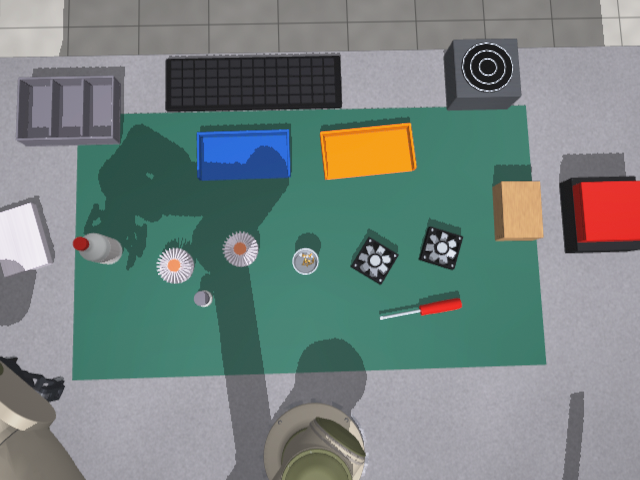

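The top view (up is +x, left is +y) shows the blue bay at (245,155) and the orange bay at (368,150). The coolers are at (175,265) and (240,248), and the fans at (375,260) and (441,247). The cup is at (306,262), the jar at (203,298), and the screwdriver runs from (380,317) to (460,302).

```bash
cat >> h.py <<'E'
def measure(im,verbose=True):
    P=pts(im); hsv=cv2.cvtColor(im["frame"],cv2.COLOR_RGB2HSV); out={}
    Z=P[...,2]; ok=(im["range_z"]>0)&(P[...,0]>250)&(P[...,0]<720)&(abs(P[...,1])<520)
    m=(ok&(Z>14)&(Z<60)).astype(np.uint8)
    n,l,st,c=cv2.connectedComponentsWithStats(m)
    for i in range(1,n):
        if st[i,4]<60: continue
        k=l==i; q=P[k]; r=cv2.minAreaRect(q[:,:2].astype(np.float32))
        hh=np.median(hsv[k],0)
        print(np.round(c[i]),"area",st[i,4],"ctr",np.round(r[0],1),"size",np.round(r[1]),"ang",round(r[2],1),"z",np.round(np.percentile(q[:,2],[5,50,95])),"hsv",hh,"x",np.round(np.percentile(q[:,0],[1,99])),"y",np.round(np.percentile(q[:,1],[1,99])))
E
python3 - <<'E'
from h import *
im=vision.get_image("top"); measure(im)
P=pts(im); hsv=cv2.cvtColor(im["frame"],cv2.COLOR_RGB2HSV)
for n,lo,hi in(("blue",100,125),("orange",8,24)):
    m=((hsv[...,0]>=lo)&(hsv[...,0]<=hi)&(hsv[...,1]>160)&(P[...,0]>500)&(abs(P[...,1])<350)&(P[...,2]<45)).astype(np.uint8)
    m=cv2.morphologyEx(m,cv2.MORPH_OPEN,np.ones((3,3)))
    k=(m>0); fl=k&(P[...,2]<8); w=k&(P[...,2]>22)
    for nm,kk in(("floor",fl),("wall",w)):
        q=P[kk][:,:2].astype(np.float32); r=cv2.minAreaRect(q); print(n,nm,kk.sum(),np.round(cv2.boxPoints(r)).tolist(),np.round(r[0]),np.round(r[1]),r[2])
E
```

```text
[412. 152.] area 133 ctr [ 680.7 -251.2] size [79.  7.] ang 4.9 z [16. 28. 33.] hsv [ 15. 217. 217.] x [641. 719.] y [-256. -245.]
[288. 157.] area 98 ctr [674.9  41.3] size [89.  6.] ang 0.4 z [23. 29. 33.] hsv [109. 201. 214.] x [632. 719.] y [38. 44.]
[323. 158.] area 119 ctr [671.8 -41.6] size [95.  6.] ang 4.5 z [19. 29. 33.] hsv [ 17. 224. 244.] x [625. 719.] y [-46. -35.]
[198. 161.] area 139 ctr [674.  250.2] size [ 6. 90.] ang 89.5 z [15. 28. 33.] hsv [109. 196. 146.] x [630. 718.] y [247. 253.]
[502. 217.] area 511 ctr [ 513.9 -451.3] size [152.  70.] ang 30.3 z [17. 39. 59.] hsv [ 15. 104. 106.] x [466. 595.] y [-516. -438.]
[441. 248.] area 964 ctr [ 452.1 -306.7] size [82. 81.] ang 71.5 z [15. 25. 30.] hsv [110.  22.  77.] x [406. 499.] y [-352. -260.]
[240. 249.] area 661 ctr [462.4 156.9] size [79. 78.] ang 87.6 z [17. 31. 35.] hsv [135.  17. 166.] x [426. 499.] y [119. 194.]
[374. 261.] area 925 ctr [ 427.4 -151.1] size [81. 81.] ang 57.0 z [15. 25. 30.] hsv [110.  24.  98.] x [378. 476.] y [-199. -101.]
[114. 253.] area 177 ctr [461.  442.5] size [27. 59.] ang 70.2 z
[... 380 characters left out ...]
.5 z [16. 46. 50.] hsv [126.  24. 159.] x [336. 369.] y [225. 257.]
[437. 307.] area 503 ctr [ 314.8 -274.4] size [ 25. 142.] ang 8.1 z [17. 25. 30.] hsv [  1. 210. 219.] x [302. 334.] y [-343. -209.]
blue floor 3724 [[630.0, 257.0], [632.0, 38.0], [754.0, 39.0], [752.0, 258.0]] [692. 148.] [122. 219.] 0.43987351655960083
blue wall 530 [[630.0, 254.0], [631.0, 38.0], [742.0, 39.0], [742.0, 254.0]] [686. 146.] [111. 215.] 0.09606119990348816
orange floor 3589 [[625.0, -48.0], [642.0, -265.0], [762.0, -256.0], [745.0, -39.0]] [ 694. -152.] [120. 218.] 4.356390953063965
orange wall 545 [[624.0, -42.0], [641.0, -257.0], [751.0, -249.0], [734.0, -33.0]] [ 688. -145.] [110. 216.] 4.618461608886719
```

View pics/scene0.png

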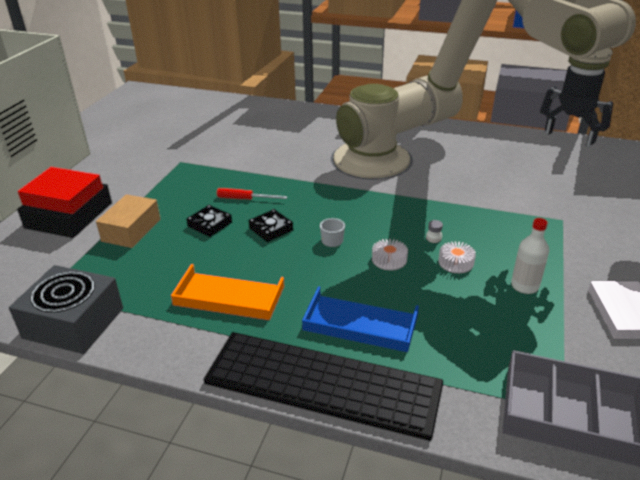

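The scene view agrees with the top view: the spray bottle is upright and everything lies flat. My plan is to push with two spread fingertips behind each part, coolers first.

Emit:
drive_tool(
  steps=[0.757,0,0,60,-313,-175,0.5,0.757,0,0,60,-313,-175,0.5,0.757,0,0,60,-313,-175,0.5,0.757,0,0,60,-313,-175,0.5,0.757,0,0,60,-313,-175,0.5],
)

```text
t: 0.65
tool_pos: [375.1, 299.5, 189.7]
ee_rot: [[-0.0, -0.377, 0.926], [-0.0, 0.926, 0.377], [-1.0, -0.0, -0.0]]
wrist_force: [-0.3, 0.3, 0.3]
opening: 43.2
```

Emit:
drive_tool(
  steps=[0,0,0,0,-100,25,0.5,0,0,0,0,-100,25,0.5,0,0,0,40,-100,25,0.5,0,0,0,90,-100,25,0.5,0,0,0,130,-100,25,0.5],
)

```text
t: 1.15
tool_pos: [435.3, 217.7, 58.1]
ee_rot: [[-0.001, -0.381, 0.925], [-0.0, 0.925, 0.381], [-1.0, 0.0, -0.001]]
wrist_force: [1.3, 0.6, 0.0]
opening: 42.7
```

Emit:
drive_tool(
  steps=[0,0,0,0,0,0,0.5],
)

```text
t: 1.25
tool_pos: [433.2, 217.6, 56.3]
ee_rot: [[-0.009, -0.382, 0.924], [-0.002, 0.924, 0.382], [-1.0, 0.002, -0.009]]
wrist_force: [0.1, -0.4, 0.1]
opening: 42.9
```

```bash
python3 - <<'E'
from h import *
s=ctrl.state(); print(s["t"],np.round(s["tool_pos"],1),s["opening"],np.round(s["qpos"],2))
im=vision.get_image("wrist"); save(im,"w1.png")
P=pts(im); 
E
```

```text
1.25 [433.2 217.6  56.3] 42.94928266141295 [ 0.22  0.49  1.72 -0.    0.95 -0.17]
```

View pics/w1.png

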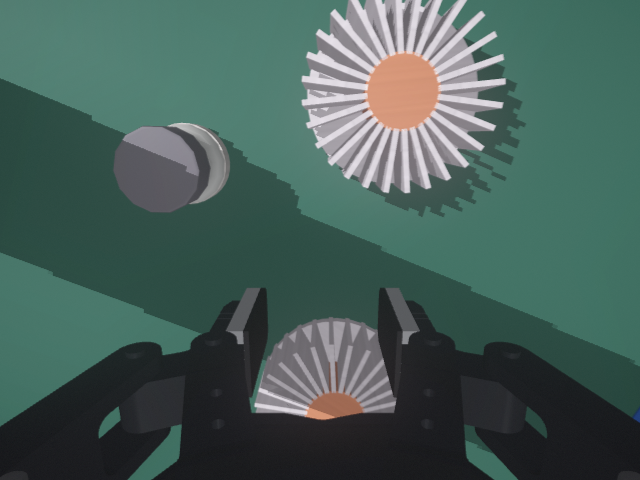

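The wrist view shows the cooler centred between the fingers at (335,410), with the jar and the other cooler clear of them. Next I lower and start pushing.

Emit:
drive_tool(
  steps=[0,0,0,25,0,3,0.5,0,0,0,47,0,3,0.5,0,0,0,47,-4,3,0.5,0,0,0,47,-10,3,0.5,0,0,0,47,-16,3,0.5],
)

```text
t: 1.8
tool_pos: [445.8, 204.5, 15.0]
ee_rot: [[0.003, -0.382, 0.924], [0.001, 0.924, 0.382], [-1.0, -0.001, 0.003]]
wrist_force: [0.9, -0.4, -0.4]
opening: 42.2
```

Emit:
drive_tool(
  steps=[0,0,0,0,-5,0,0.5,0,0,0,0,-10,0,0.5,0,0,0,0,-17,0,0.5,0,0,0,0,-25,0,0.5,0,0,0,0,-35,0,0.5],
)

```text
t: 2.3
tool_pos: [458.1, 172.1, 13.3]
ee_rot: [[0.0, -0.382, 0.924], [0.0, 0.924, 0.382], [-1.0, 0.0, 0.0]]
wrist_force: [-1.4, 3.6, 3.9]
opening: 42.8
```

Emit:
drive_tool(
  steps=[0,0,0,0,-12,0,0.5,0,0,0,0,-25,0,0.5,0,0,0,0,-38,0,0.5,0,0,0,0,-51,0,0.5,0,0,0,0,-64,0,0.5],
)

```text
t: 2.8
tool_pos: [482.8, 112.1, 13.1]
ee_rot: [[-0.0, -0.382, 0.924], [0.0, 0.924, 0.382], [-1.0, 0.0, -0.0]]
wrist_force: [-0.9, 4.4, 5.0]
opening: 42.6
```

```bash
python3 - <<'E'
from h import *
s=ctrl.state(); print(s["t"],np.round(s["tool_pos"],1),np.round(s["wrist_force"],1),np.round(s["ee_rot"],3))
measure(vision.get_image("top"))
E
```

```text
2.8 [482.8 112.1  13.1] [-0.9  4.4  5. ] [[-0.    -0.382  0.924]
 [ 0.     0.924  0.382]
 [-1.     0.    -0.   ]]
[323. 158.] area 121 ctr [672.3 -41.3] size [96.  6.] ang 4.6 z [18. 29. 33.] hsv [ 16. 226. 239.] x [625. 719.] y [-46. -35.]
[412. 152.] area 135 ctr [ 679.5 -251.3] size [78.  8.] ang 4.5 z [16. 28. 33.] hsv [ 14. 219. 205.] x [642. 718.] y [-256. -245.]
[288. 157.] area 97 ctr [674.3  41.3] size [87.  6.] ang 0.5 z [23. 30. 34.] hsv [110. 190. 129.] x [631. 717.] y [38. 44.]
[198. 161.] area 140 ctr [674.4 250.5] size [ 6. 91.] ang 89.4 z [16. 28. 32.] hsv [109. 199. 191.] x [630. 719.] y [248. 253.]
[501. 216.] area 503 ctr [ 514.2 -450.9] size [151.  67.] ang 30.3 z [17. 38. 59.] hsv [ 15. 105.  99.] x [466. 595.] y [-512. -438.]
[289. 233.] area 98 ctr [494.3  42.7] size [18. 55.] ang 79.5 z [16. 30. 36.] hsv [135.   16.  192.5] x [468. 522.] y [34. 55.]
[441. 248.] area 970 ctr [ 452.3 -306.8] size [81. 81.] ang 71.6 z [15. 24. 30.] hsv [110.  23.  73.] x [406. 499.] y [-352. -260.]
[374. 261.] area 917 ctr [ 427.4 -151. ] size [80. 81.] ang 57.0 z [15. 25. 30.] hsv [110.  24.  92.] x [378. 477.] y [-200. -101.]
[114. 253.] area 176 ctr [461.5 442.8] size [26. 59.] ang 71.7 z [16. 39. 57.] hsv [135.   4. 133.] x [437. 492.] y [429. 460.]
[174. 266.] area 780 ctr [428.9 305.7] size [79. 79.] ang 12.3 z [17. 30. 35.] hsv [135.  17. 207.] x [391. 465.] y [268. 342.]
[305. 260.] area 222 ctr [428.2   8.9] size [59. 57.] ang 87.3 z [16. 43. 50.] hsv [108.  24. 184.] x [400. 456.] y [-20.  38.]
[433. 308.] area 558 ctr [ 310.5 -250.7] size [ 26. 189.] ang 8.7 z [16. 24. 30.] hsv [  1. 210. 208.] x [296. 334.] y [-342. -162.]
```

Emit:
drive_tool(
  steps=[0,0,0,-4,-2,0,0.5,0,0,0,-6,-10,0,0.5,0,0,0,-6,-20,0,0.5,0,0,0,-6,-32,0,0.5,0,0,0,-6,-45,0,0.5],
)

```text
t: 3.35
tool_pos: [499.9, 70.9, 19.1]
ee_rot: [[-0.0, -0.382, 0.924], [0.0, 0.924, 0.382], [-1.0, 0.0, 0.0]]
wrist_force: [-1.3, 2.5, 2.4]
opening: 43.0
```

Emit:
drive_tool(
  steps=[0,0,0,0,-13,0,0.5,0,0,0,0,-26,0,0.5,0,0,0,0,-39,0,0.5,0,0,0,0,-52,0,0.5,0,0,0,0,-65,0,0.5],
)

```text
t: 3.85
tool_pos: [524.7, 10.6, 19.0]
ee_rot: [[-0.0, -0.382, 0.924], [0.0, 0.924, 0.382], [-1.0, 0.0, -0.0]]
wrist_force: [-1.3, 3.0, 1.9]
opening: 42.8
```

Emit:
drive_tool(
  steps=[0,0,0,0,-13,0,0.5,0,0,0,0,-26,0,0.5,0,0,0,0,-39,0,0.5,0,0,0,0,-52,0,0.5,0,0,0,0,-65,0,0.5],
)

```text
t: 4.35
tool_pos: [549.6, -49.5, 19.0]
ee_rot: [[-0.0, -0.382, 0.924], [0.0, 0.924, 0.382], [-1.0, 0.0, -0.0]]
wrist_force: [-0.8, 3.0, 2.3]
opening: 42.7
```

Emit:
drive_tool(
  steps=[0,0,0,0,-12,0,0.5,0,0,0,0,-22,0,0.5,0,0,0,0,-31,0,0.5,0,0,0,0,-38,0,0.5,0,0,0,0,-43,0,0.5],
)

```text
t: 4.85
tool_pos: [565.8, -88.7, 19.0]
ee_rot: [[-0.0, -0.382, 0.924], [0.0, 0.924, 0.382], [-1.0, 0.0, -0.0]]
wrist_force: [-0.8, 3.2, 1.6]
opening: 42.4
```

```bash
python3 - <<'E'
from h import *
s=ctrl.state(); print(s["t"],np.round(s["tool_pos"],1),np.round(s["wrist_force"],1))
im=vision.get_image("top"); save(im,"top1.png"); measure(im)
E
```

```text
4.85 [565.8 -88.7  19. ] [-0.8  3.2  1.6]
[412. 152.] area 132 ctr [ 679.7 -251.1] size [79.  8.] ang 4.4 z [16. 28. 33.] hsv [ 14. 219. 203.] x [641. 719.] y [-256. -246.]
[288. 157.] area 97 ctr [675.3  41.3] size [88.  6.] ang 0.3 z [24. 29. 33.] hsv [109. 190. 124.] x [632. 719.] y [39. 44.]
[198. 161.] area 139 ctr [674.3 250.1] size [ 7. 91.] ang 89.6 z [16. 28. 33.] hsv [109. 199. 187.] x [630. 718.] y [247. 253.]
[502. 217.] area 539 ctr [ 513.3 -451. ] size [152.  69.] ang 30.8 z [16. 39. 59.] hsv [ 15. 105.  96.] x [466. 594.] y [-517. -438.]
[441. 248.] area 964 ctr [ 452.6 -306.6] size [81. 81.] ang 70.9 z [15. 25. 30.] hsv [110.   23.   70.5] x [406. 499.] y [-351. -260.]
[114. 253.] area 174 ctr [462.5 443.7] size [27. 59.] ang 74.4 z [17. 40. 58.] hsv [150.   4. 129.] x [437. 492.] y [429. 460.]
[380. 259.] area 542 ctr [ 431.1 -162.5] size [66. 64.] ang 59.2 z [16. 24. 30.] hsv [110.   24.  124.5] x [396. 470.] y [-201. -132.]
[169. 266.] area 460 ctr [429.9 322.3] size [47. 79.] ang 86.7 z [18. 30. 35.] hsv [135.  17. 203.] x [391. 466.] y [299. 343.]
[433. 308.] area 558 ctr [ 311.  -252.6] size [ 25. 186.] ang 8.7 z [16. 25. 31.] hsv [  1.  210.5 202. ] x [296. 334.] y [-343. -165.]
```

View pics/top1.png

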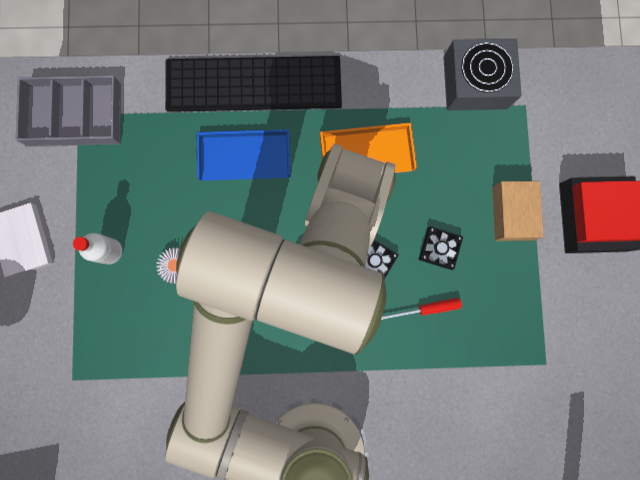

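The arm hides the cooler from above, but the steady 3 N shows it is still cradled. I'll plan the arc into the orange bay.

```bash
cat >> h.py <<'E'
def plan(path,off,sgn,per=5):
    """path: (x,y,heading deg) of part centre per row, path[0]=now. off: TCP behind centre. sgn=-1: push along -y tool."""
    T=[np.array([x,y])-off*np.array([np.cos(np.radians(h)),np.sin(np.radians(h))]) for x,y,h in path]
    for i in range(0,len(path)-1,per):
        h0=np.radians(path[i][2]); e=np.array([np.cos(h0),np.sin(h0)]); l=np.array([-e[1],e[0]])
        print([ [round(-np.radians(path[j][2]-path[i][2]),2),0,0,0,float(round(sgn*(T[j]-T[i])@e,0)),float(round(-sgn*(T[j]-T[i])@l,0))] for j in range(i+1,min(i+per,len(path)-1)+1)], np.round(T[min(i+per,len(path)-1)]))
def walk(x,y,h,segs):
    """segs: (rows, mm per row, deg per row)"""
    p=[(x,y,h)]
    for n,d,a in segs:
        for _ in range(n):
            m=np.radians(h+a/2); x+=d*np.cos(m); y+=d*np.sin(m); h+=a; p.append((x,y,h))
    return p
E
python3 - <<'E'
from h import *
p=walk(582,-128,-67.5,[(1,8,0),(12,9.4,6),(3,8,0)]); print(np.round(p[-1],1))
plan(p,43,-1)
im=vision.get_image("scene"); save(im,"s1.png")
E
```

```text
[ 699.  -188.7    4.5]
[[np.float64(-0.0), 0, 0, 0, -8.0, -0.0], [np.float64(-0.1), 0, 0, 0, -18.0, -4.0], [np.float64(-0.21), 0, 0, 0, -28.0, -7.0], [np.float64(-0.31), 0, 0, 0, -38.0, -9.0], [np.float64(-0.42), 0, 0, 0, -48.0, -10.0]] [ 575. -137.]
[[np.float64(-0.1), 0, 0, 0, -10.0, -4.0], [np.float64(-0.21), 0, 0, 0, -20.0, -7.0], [np.float64(-0.31), 0, 0, 0, -30.0, -9.0], [np.float64(-0.42), 0, 0, 0, -40.0, -10.0], [np.float64(-0.52), 0, 0, 0, -51.0, -9.0]] [ 605. -178.]
[[np.float64(-0.1), 0, 0, 0, -10.0, -4.0], [np.float64(-0.21), 0, 0, 0, -20.0, -7.0], [np.float64(-0.31), 0, 0, 0, -30.0, -9.0], [np.float64(-0.31), 0, 0, 0, -37.0, -6.0], [np.float64(-0.31), 0, 0, 0, -45.0, -4.0]] [ 648. -193.]
[[np.float64(-0.0), 0, 0, 0, -8.0, -0.0]] [ 656. -192.]
```

View pics/s1.png

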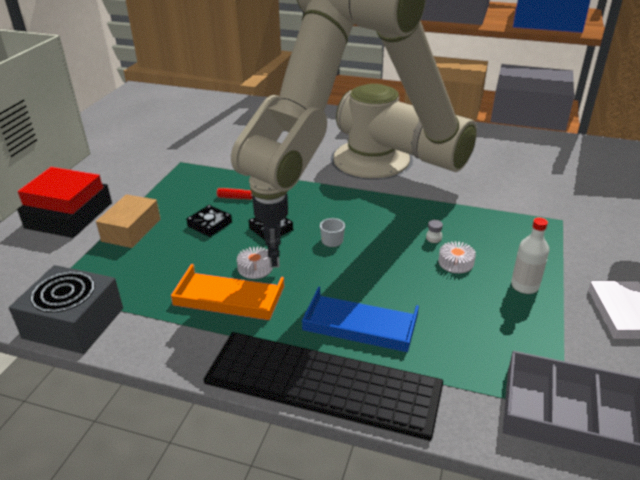

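The cooler is flat in front of the fingers at (255,262), just outside the orange mouth. Now I drive the arc.

Emit:
drive_tool(
  steps=[0,0,0,0,-8,0,0.5,-0.1,0,0,0,-18,-4,0.5,-0.21,0,0,0,-28,-7,0.5,-0.31,0,0,0,-38,-9,0.5,-0.42,0,0,0,-48,-10,0.5],
)

```text
t: 5.45
tool_pos: [574.6, -137.0, 18.9]
ee_rot: [[-0.001, -0.729, 0.685], [0.0, 0.685, 0.729], [-1.0, 0.001, -0.0]]
wrist_force: [-1.8, 1.8, 0.3]
opening: 42.2
```

Emit:
drive_tool(
  steps=[-0.1,0,0,0,-10,-4,0.5,-0.21,0,0,0,-20,-7,0.5,-0.31,0,0,0,-30,-9,0.5,-0.42,0,0,0,-40,-10,0.5,-0.52,0,0,0,-51,-9,0.5],
)

```text
t: 5.95
tool_pos: [605.4, -178.7, 18.9]
ee_rot: [[-0.001, -0.973, 0.232], [-0.0, 0.232, 0.973], [-1.0, 0.001, -0.0]]
wrist_force: [-2.4, -0.2, 1.2]
opening: 42.8
```

```bash
python3 - <<'E'
from h import *
s=ctrl.state(); print(s["t"],np.round(s["tool_pos"],1),np.round(s["wrist_force"],1),np.round(s["ee_rot"],3)[:,1])
im=vision.get_image("top")
hsv=cv2.cvtColor(im["frame"],cv2.COLOR_RGB2HSV);P=pts(im)
measure(im)
E
```

```text
5.95 [ 605.4 -178.7   18.9] [-2.4 -0.2  1.2] [-0.973  0.232  0.001]
[288. 157.] area 96 ctr [675.5  41.3] size [88.  6.] ang 0.5 z [22. 30. 33.] hsv [110.  189.5 123. ] x [632. 718.] y [38. 44.]
[323. 158.] area 119 ctr [671.5 -41.6] size [94.  6.] ang 4.5 z [17. 29. 33.] hsv [ 16. 226. 236.] x [625. 718.] y [-46. -35.]
[198. 161.] area 138 ctr [674.5 250.4] size [91.  6.] ang 0.2 z [15. 28. 32.] hsv [109. 200. 186.] x [629. 720.] y [247. 253.]
[502. 216.] area 530 ctr [ 514.  -450.3] size [151.  68.] ang 30.1 z [16. 39. 59.] hsv [ 15. 105.  95.] x [466. 594.] y [-512. -438.]
[441. 248.] area 963 ctr [ 452.5 -307.1] size [82. 81.] ang 70.9 z [15. 25. 30.] hsv [110.  23.  72.] x [405. 499.] y [-352. -260.]
[114. 253.] area 178 ctr [461.1 442.8] size [25. 59.] ang 69.8 z [16. 39. 58.] hsv [135.   4. 128.] x [437. 492.] y [430. 460.]
[174. 266.] area 778 ctr [428.9 305.6] size [78. 79.] ang 88.3 z [16. 30. 35.] hsv [135.  17. 200.] x [391. 466.] y [268. 341.]
[202. 299.] area 226 ctr [352.6 241.1] size [33. 34.] ang 87.8 z [16. 46. 50.] hsv [126.  24. 144.] x [336. 369.] y [225. 257.]
[439. 307.] area 471 ctr [ 316.3 -287. ] size [ 26. 116.] ang 8.4 z [18. 26. 30.] hsv [  1. 212. 202.] x [302. 334.] y [-343. -234.]
```

Emit:
drive_tool(
  steps=[-0.1,0,0,0,-10,-4,0.5,-0.21,0,0,0,-20,-7,0.5,-0.31,0,0,0,-29,-8,0.5,-0.31,0,0,0,-36,-6,0.5,-0.31,0,0,0,-42,-4,0.5],
)

```text
t: 6.5
tool_pos: [645.6, -191.8, 18.9]
ee_rot: [[-0.001, -0.998, -0.067], [-0.0, -0.067, 0.998], [-1.0, 0.001, -0.0]]
wrist_force: [-1.7, -0.6, 0.0]
opening: 42.8
```

Emit:
drive_tool(
  steps=[0,0,0,0,0,0,0.5,0,0,0,0,25,0,0.5,0,0,0,-40,60,0,0.5,0,0,0,-80,90,0,0.5,0,0,0,-100,120,0,0.5],
)

```text
t: 7.0
tool_pos: [525.4, -200.5, 121.8]
ee_rot: [[0.004, -0.998, -0.07], [-0.002, -0.07, 0.998], [-1.0, -0.003, -0.002]]
wrist_force: [1.0, -1.0, 0.8]
opening: 42.7
```

```bash
cat >> h.py <<'E'
def goto(x,y,h,sgn,z=None):
    """row that brings the tool above/at x,y with push heading h"""
    s=ctrl.state(); R=np.array(s["ee_rot"]); p=np.array(s["tool_pos"])
    d=np.array([x,y,p[2] if z is None else z])-p; e=sgn*R[:,1]; a=np.degrees(np.arctan2(e[1],e[0]))
    print("t",s["t"],"at",np.round(p,1),"head",round(a,1),"turn",round(-np.radians(h-a),3),"shift",np.round(R.T@d,1),"F",np.round(s["wrist_force"],1))
E
python3 - <<'E'
from h import *
goto(407,362,-68.5,-1,100)
measure(vision.get_image("top"))
E
```

```text
t 7.0 at [ 525.4 -200.5  121.8] head 4.0 turn 1.265 shift [ 20.1  79.  569.5] F [ 1.  -1.   0.8]
[385. 150.] area 722 ctr [ 683.9 -187. ] size [79. 72.] ang 89.5 z [17. 30. 35.] hsv [135.  17. 140.] x [651. 719.] y [-225. -150.]
[323. 157.] area 121 ctr [672.  -41.4] size [96.  6.] ang 4.7 z [19. 29. 33.] hsv [ 16. 227. 235.] x [624. 719.] y [-46. -35.]
[288. 157.] area 98 ctr [674.6  41.3] size [89.  6.] ang 0.5 z [23. 30. 34.] hsv [109. 190. 122.] x [631. 718.] y [39. 44.]
[198. 161.] area 143 ctr [673.8 250.5] size [ 6. 92.] ang 89.9 z [15. 28. 32.] hsv [109. 199. 182.] x [629. 718.] y [248. 254.]
[502. 216.] area 518 ctr [ 513.9 -451.5] size [152.  69.] ang 30.3 z [16. 38. 59.] hsv [ 15. 105.  94.] x [466. 595.] y [-515. -438.]
[451. 253.] area 379 ctr [ 440.3 -332. ] size [39. 86.] ang 56.1 z [15. 24. 30.] hsv [111.  22.  58.] x [405. 481.] y [-353. -296.]
[114. 253.] area 178 ctr [461.6 442.4] size [25. 59.] ang 72.1 z [16. 39. 58.] hsv [150.   4. 127.] x [437. 492.] y [429. 460.]
[174. 266.] area 780 ctr [428.9 305.9] size [78. 79.] ang 13.4 z [17. 30. 35.] hsv [135.  17. 198.] x [391. 465.] y [268. 342.]
[308. 256.] area 148 ctr [438.1   2.3] size [59. 36.] ang 55.7 z [17. 42. 49.] hsv [109.  24. 174.] x [409. 457.] y [-20.  35.]
[201. 298.] area 198 ctr [352.6 242.8] size [32. 34.] ang 76.5 z [18. 46. 50.] hsv [126.  25. 143.] x [336. 370.] y [227. 258.]
[439. 307.] area 474 ctr [ 316.7 -290.4] size [ 26. 109.] ang 8.8 z [17. 25. 30.] hsv [  1. 212. 199.] x [302. 334.] y [-343. -241.]
```

Emit:
drive_tool(
  steps=[1.265,0,0,0,79,569,0.5,1.265,0,0,0,79,569,0.5,1.265,0,0,0,79,569,0.5,1.265,0,0,0,79,569,0.5,1.265,0,0,0,79,569,0.5],
)

```text
t: 7.55
tool_pos: [476.6, 32.5, 119.3]
ee_rot: [[0.001, -0.8, 0.6], [0.0, 0.6, 0.8], [-1.0, -0.001, 0.001]]
wrist_force: [0.3, -0.1, -0.5]
opening: 42.8
```

```bash
python3 - <<'E'
from h import *
goto(407,362,-68.5,-1,70)
E
```

```text
t 7.55 at [476.6  32.5 119.3] head -36.9 turn 0.552 shift [ 49.2 253.5 221.8] F [ 0.3 -0.1 -0.5]
```

Emit:
drive_tool(
  steps=[0.552,0,0,0,253,222,0.5,0.552,0,0,0,253,222,0.5,0.552,0,0,0,253,222,0.5,0.552,0,0,0,253,222,0.5,0.552,0,0,0,253,222,0.5],
)

```text
t: 8.05
tool_pos: [430.3, 249.4, 119.3]
ee_rot: [[0.001, -0.367, 0.93], [0.0, 0.93, 0.367], [-1.0, -0.0, 0.001]]
wrist_force: [1.3, -0.2, -0.4]
opening: 42.4
```

```bash
python3 - <<'E'
from h import *
goto(407,362,-68.5,-1,60)
E
```

```text
t 8.05 at [430.3 249.4 119.3] head -68.5 turn 0.001 shift [ 59.3 113.2  19.6] F [ 1.3 -0.2 -0.4]
```

Emit:
drive_tool(
  steps=[0,0,0,0,48,10,0.5,0,0,0,0,96,19,0.5,0,0,0,0,113,19,0.5,0,0,0,40,113,19,0.5,0,0,0,60,113,19,0.5],
)

```text
t: 8.55
tool_pos: [404.8, 360.3, 57.2]
ee_rot: [[-0.001, -0.373, 0.928], [-0.001, 0.928, 0.373], [-1.0, -0.0, -0.001]]
wrist_force: [-0.0, -0.2, -0.5]
opening: 42.9
```

Emit:
drive_tool(
  steps=[0,0,0,0,0,0,0.5],
)

```text
t: 8.65
tool_pos: [404.7, 359.4, 56.8]
ee_rot: [[-0.004, -0.372, 0.928], [-0.002, 0.928, 0.372], [-1.0, -0.001, -0.005]]
wrist_force: [-0.7, 0.2, 0.6]
opening: 42.8
```

```bash
python3 - <<'E'
from h import *
goto(407,362,-68.5,-1,18)
E
```

```text
t 8.65 at [404.7 359.4  56.8] head -68.1 turn 0.006 shift [38.8  1.6  3.3] F [-0.7  0.2  0.6]
```

Emit:
drive_tool(
  steps=[0.014,0,0,25,0,3,0.5,0.014,0,0,38,0,3,0.5,0.014,0,0,38,-5,3,0.5,0.014,0,0,38,-10,3,0.5,0.014,0,0,38,-15,3,0.5],
)

```text
t: 9.15
tool_pos: [415.4, 346.8, 22.5]
ee_rot: [[0.002, -0.36, 0.933], [0.001, 0.933, 0.36], [-1.0, 0.0, 0.002]]
wrist_force: [-0.6, 1.2, 0.2]
opening: 42.7
```

Emit:
drive_tool(
  steps=[0,0,0,0,-6,0,0.5,0,0,0,0,-14,0,0.5,0,0,0,0,-24,0,0.5,0,0,0,0,-37,0,0.5,0,0,0,0,-50,0,0.5],
)

```text
t: 9.65
tool_pos: [433.0, 299.4, 21.2]
ee_rot: [[0.0, -0.36, 0.933], [0.0, 0.933, 0.36], [-1.0, 0.0, 0.0]]
wrist_force: [-0.9, 1.9, 1.9]
opening: 42.4
```

Emit:
drive_tool(
  steps=[0,0,0,0,-14,0,0.5,0,0,0,0,-28,0,0.5,0,0,0,0,-42,0,0.5,0,0,0,0,-56,0,0.5,0,0,0,0,-70,0,0.5],
)

```text
t: 10.15
tool_pos: [458.2, 233.9, 21.1]
ee_rot: [[-0.0, -0.36, 0.933], [-0.0, 0.933, 0.36], [-1.0, 0.0, -0.0]]
wrist_force: [-1.1, 1.7, 2.8]
opening: 42.7
```

Emit:
drive_tool(
  steps=[0,0,0,0,-14,0,0.5,0,0,0,0,-28,0,0.5,0,0,0,0,-42,0,0.5,0,0,0,0,-56,0,0.5,0,0,0,0,-70,0,0.5],
)

```text
t: 10.65
tool_pos: [483.4, 168.7, 21.1]
ee_rot: [[-0.0, -0.36, 0.933], [-0.0, 0.933, 0.36], [-1.0, 0.0, -0.0]]
wrist_force: [-1.3, 2.4, 2.7]
opening: 42.8
```

```bash
python3 - <<'E'
from h import *
goto(551,-8,-68.9,-1,18)
E
```

```text
t 10.65 at [483.4 168.7  21.1] head -68.9 turn 0.0 shift [   3.1 -189.2   -0.6] F [-1.3  2.4  2.7]
```

Emit:
drive_tool(
  steps=[0,0,0,0,-14,0,0.5,0,0,0,0,-28,0,0.5,0,0,0,0,-42,0,0.5,0,0,0,0,-56,0,0.5,0,0,0,0,-70,0,0.5],
)

```text
t: 11.15
tool_pos: [508.6, 103.4, 21.1]
ee_rot: [[-0.0, -0.36, 0.933], [-0.0, 0.933, 0.36], [-1.0, -0.0, -0.0]]
wrist_force: [-1.0, 2.7, 2.8]
opening: 43.0
```

Emit:
drive_tool(
  steps=[0,0,0,0,-14,0,0.5,0,0,0,0,-28,0,0.5,0,0,0,0,-42,0,0.5,0,0,0,0,-56,0,0.5,0,0,0,0,-70,0,0.5],
)

```text
t: 11.65
tool_pos: [533.8, 38.1, 21.1]
ee_rot: [[-0.0, -0.36, 0.933], [0.0, 0.933, 0.36], [-1.0, 0.0, -0.0]]
wrist_force: [-0.3, 2.8, 2.2]
opening: 42.6
```

Emit:
drive_tool(
  steps=[0,0,0,0,-13,0,0.5,0,0,0,0,-25,0,0.5,0,0,0,0,-36,0,0.5,0,0,0,0,-44,0,0.5,0,0,0,0,-48,0,0.5],
)

```text
t: 12.15
tool_pos: [551.0, -6.3, 21.0]
ee_rot: [[-0.0, -0.36, 0.933], [-0.0, 0.933, 0.36], [-1.0, -0.0, -0.0]]
wrist_force: [0.9, 2.5, 1.4]
opening: 42.7
```

```bash
python3 - <<'E'
from h import *
goto(551,-8,-68.9,-1,18)
s=ctrl.state(); c=np.array(s["tool_pos"])[:2]+43*np.array([.36,-.933])
p=walk(c[0],c[1],-68.9,[(12,9.4,6.1),(5,7,0)]); print(np.round(p[0]),np.round(p[-1],1)); plan(p,43,-1)
im=vision.get_image("scene"); save(im,"s2.png")
E
```

```text
t 12.15 at [551.   -6.3  21. ] head -68.9 turn -0.0 shift [ 3.  -1.6 -0.6] F [0.9 2.5 1.4]
[566. -46. -69.] [ 690.4 -100.1    4.3]
[[np.float64(-0.11), 0, 0, 0, -10.0, -4.0], [np.float64(-0.21), 0, 0, 0, -20.0, -7.0], [np.float64(-0.32), 0, 0, 0, -30.0, -9.0], [np.float64(-0.43), 0, 0, 0, -40.0, -10.0], [np.float64(-0.53), 0, 0, 0, -51.0, -10.0]] [560. -57.]
[[np.float64(-0.11), 0, 0, 0, -10.0, -4.0], [np.float64(-0.21), 0, 0, 0, -20.0, -7.0], [np.float64(-0.32), 0, 0, 0, -30.0, -9.0], [np.float64(-0.43), 0, 0, 0, -40.0, -10.0], [np.float64(-0.53), 0, 0, 0, -51.0, -10.0]] [594. -96.]
[[np.float64(-0.11), 0, 0, 0, -10.0, -4.0], [np.float64(-0.21), 0, 0, 0, -20.0, -7.0], [np.float64(-0.21), 0, 0, 0, -26.0, -6.0], [np.float64(-0.21), 0, 0, 0, -33.0, -4.0], [np.float64(-0.21), 0, 0, 0, -40.0, -3.0]] [ 634. -104.]
[[np.float64(-0.0), 0, 0, 0, -7.0, 0.0], [np.float64(-0.0), 0, 0, 0, -14.0, 0.0]] [ 648. -103.]
```

View pics/s2.png

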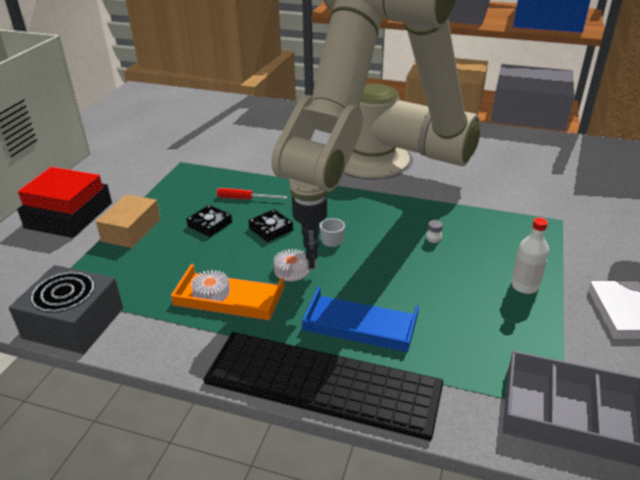

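Cooler A is in the orange bay at (210,286). Cooler B is flat in front of the fingers at (291,263).

Emit:
drive_tool(
  steps=[0,0,0,0,-6,0,0.5,-0.11,0,0,0,-16,-4,0.5,-0.21,0,0,0,-26,-7,0.5,-0.32,0,0,0,-36,-9,0.5,-0.43,0,0,0,-46,-10,0.5],
)

```text
t: 12.7
tool_pos: [557.7, -52.4, 21.0]
ee_rot: [[-0.001, -0.72, 0.694], [0.0, 0.694, 0.72], [-1.0, 0.001, -0.001]]
wrist_force: [-1.3, 1.6, 0.7]
opening: 43.1
```

Emit:
drive_tool(
  steps=[-0.11,0,0,0,-10,-4,0.5,-0.21,0,0,0,-20,-7,0.5,-0.32,0,0,0,-30,-9,0.5,-0.43,0,0,0,-40,-10,0.5,-0.53,0,0,0,-51,-10,0.5],
)

```text
t: 13.2
tool_pos: [587.3, -95.2, 20.9]
ee_rot: [[-0.001, -0.972, 0.235], [-0.0, 0.235, 0.972], [-1.0, 0.001, -0.0]]
wrist_force: [-0.7, 0.1, 1.6]
opening: 42.6
```

Emit:
drive_tool(
  steps=[-0.11,0,0,0,-10,-4,0.5,-0.21,0,0,0,-20,-7,0.5,-0.32,0,0,0,-30,-9,0.5,-0.32,0,0,0,-37,-7,0.5,-0.32,0,0,0,-44,-5,0.5],
)

```text
t: 13.7
tool_pos: [629.2, -110.2, 20.9]
ee_rot: [[-0.001, -0.997, -0.075], [-0.0, -0.075, 0.997], [-1.0, 0.001, -0.0]]
wrist_force: [-1.3, 0.1, 0.5]
opening: 42.7
```

```bash
python3 - <<'E'
from h import *
goto(645,-103,4.5,-1)
im=vision.get_image("top"); P=pts(im)
m=(P[...,0]>600)&(P[...,0]<740)&(P[...,1]>-260)&(P[...,1]<-40)&(P[...,2]>25)&(P[...,2]<45)
hsv=cv2.cvtColor(im["frame"],cv2.COLOR_RGB2HSV); m&=hsv[...,1]<80
q=P[m]; 
for lo,hi in((-140,-40),(-240,-150)):
    k=q[(q[:,1]>lo)&(q[:,1]<hi)]; print(np.round(cv2.minEnclosingCircle(k[:,:2].astype(np.float32)),1) if 0 else cv2.minEnclosingCircle(k[:,:2].astype(np.float32)),k[:,0].min(),k[:,0].max(),k[:,1].min(),k[:,1].max())
E
```

```text
t 13.7 at [ 629.2 -110.2   20.9] head 4.3 turn -0.004 shift [ -0.  -16.3   6. ] F [-1.3  0.1  0.5]
((674.0474853515625, -76.15306091308594), 4.410022258758545) 669.8888051581039 678.2062368535871 -77.72285796158776 -74.68594162505194Traceback (most recent call last):
  File "<stdin>", line 8, in <module>
    return umr_minimum(a, axis, None, out, keepdims, initial, where)
ValueError: zero-size array to reduction operation minimum which has no identity
```

Emit:
drive_tool(
  steps=[0,0,0,0,-6,0,0.5,0,0,0,0,-12,0,0.5,0,0,0,0,10,0,0.5,0,0,0,-20,50,0,0.5,0,0,0,-70,90,0,0.5],
)

```text
t: 14.25
tool_pos: [545.5, -115.8, 78.3]
ee_rot: [[-0.005, -0.997, -0.077], [0.002, -0.077, 0.997], [-1.0, 0.005, 0.003]]
wrist_force: [0.8, -0.7, 1.0]
opening: 42.9
```

```bash
python3 - <<'E'
from h import *
goto(392,-205,57,1,100)
E
```

```text
t 14.25 at [ 545.5 -115.8   78.3] head -175.6 turn -4.059 shift [-21.1 160.1 -77. ] F [ 0.8 -0.7  1. ]
```

Emit:
drive_tool(
  steps=[2.224,0,0,-30,160,-77,0.5,2.224,0,0,-30,160,-77,0.5,2.224,0,0,-30,160,-77,0.5,2.224,0,0,-30,160,-77,0.5,2.224,0,0,-30,160,-77,0.5],
)

```text
t: 14.75
tool_pos: [392.8, -207.3, 111.1]
ee_rot: [[0.001, -0.776, 0.631], [-0.001, 0.631, 0.776], [-1.0, -0.002, -0.0]]
wrist_force: [1.1, -0.3, 1.0]
opening: 42.7
```

```bash
python3 - <<'E'
from h import *
goto(392,-205,57,1,100)
E
```

```text
t 14.75 at [ 392.8 -207.3  111.1] head 140.9 turn 1.464 shift [11.1  2.1  1.3] F [ 1.1 -0.3  1. ]
```

Emit:
drive_tool(
  steps=[1.464,0,0,0,2,1,0.5,1.464,0,0,0,2,1,0.5,1.464,0,0,0,2,1,0.5,1.464,0,0,0,2,1,0.5,1.464,0,0,0,2,1,0.5],
)

```text
t: 15.25
tool_pos: [394.1, -203.9, 110.4]
ee_rot: [[0.001, -0.141, 0.99], [-0.001, 0.99, 0.141], [-1.0, -0.001, 0.001]]
wrist_force: [0.6, -0.1, -0.2]
opening: 42.7
```

```bash
python3 - <<'E'
from h import *
goto(392,-205,57,1,100)
im=vision.get_image("top"); P=pts(im)
hsv=cv2.cvtColor(im["frame"],cv2.COLOR_RGB2HSV)
m=(P[...,0]>600)&(P[...,0]<740)&(P[...,1]>-260)&(P[...,1]<-40)&(P[...,2]>20)&(P[...,2]<45)&(hsv[...,1]<100)
n,l,st,c=cv2.connectedComponentsWithStats(m.astype(np.uint8))
for i in range(1,n):
    if st[i,4]>80: print(st[i,4],cv2.minEnclosingCircle(P[l==i][:,:2].astype(np.float32)))
measure(im)
E
```

```text
t 15.25 at [ 394.1 -203.9  110.4] head 98.1 turn 0.718 shift [10.4 -0.8 -2.2] F [ 0.6 -0.1 -0.2]
582 ((688.1019897460938, -187.38990783691406), 40.17192840576172)
565 ((684.2020874023438, -102.98589324951172), 40.74734878540039)
[412. 152.] area 135 ctr [ 680.3 -251. ] size [79.  7.] ang 4.4 z [16. 28. 33.] hsv [ 14. 210. 135.] x [641. 719.] y [-256. -246.]
[323. 158.] area 119 ctr [672.  -41.4] size [95.  6.] ang 4.7 z [19. 29. 33.] hsv [ 15. 222. 220.] x [625. 718.] y [-46. -35.]
[367. 151.] area 1490 ctr [ 681.3 -145.8] size [163.  77.] ang 90.0 z [17. 30. 35.] hsv [135.  17. 155.] x [648. 719.] y [-224.  -69.]
[288. 157.] area 100 ctr [674.7  41.3] size [89.  6.] ang 0.5 z [22. 29. 33.] hsv [110.  190.  131.5] x [632. 719.] y [38. 44.]
[198. 160.] area 139 ctr [674.4 250.2] size [ 7. 91.] ang 89.4 z [16. 28. 34.] hsv [109. 199. 195.] x [629. 720.] y [247. 253.]
[502. 216.] area 529 ctr [ 516.7 -452.4] size [151.  70.] ang 27.4 z [17. 40. 59.] hsv [ 15. 105. 100.] x [466. 595.] y [-515. -438.]
[451. 238.] area 189 ctr [ 481.4 -327.5] size [75. 30.] ang 48.3 z [16. 26. 30.] hsv [110.  21.  45.] x [448. 497.] y [-355. -293.]
[372. 259.] area 755 ctr [ 429.9 -146.9] size [71. 81.] ang 56.9 z [15. 24. 30.] hsv [110.  24. 116.] x [387. 477.] y [-191. -101.]
[114. 253.] area 178 ctr [461.8 442.4] size [25. 59.] ang 72.7 z [16. 39. 58.] hsv [150.   5. 134.] x [437. 492.] y [429. 460.]
[305. 260.] area 220 ctr [428.4   8.8] size [59. 57.] ang 89.1 z [17. 43. 49.] hsv [108.  24. 187.] x [400. 457.] y [-20.  38.]
[202. 299.] area 224 ctr [352.7 241.5] size [34. 34.] ang 70.1 z [16. 46. 50.] hsv [126.  24. 151.] x [336. 369.] y [225. 258.]
```

Emit:
drive_tool(
  steps=[0.718,0,0,0,-1,-2,0.5,0.718,0,0,0,-1,-2,0.5,0.718,0,0,0,-1,-2,0.5,0.718,0,0,20,-1,-2,0.5,0.718,0,0,50,-1,-2,0.5],
)

```text
t: 15.8
tool_pos: [393.0, -205.8, 60.8]
ee_rot: [[0.004, 0.542, 0.841], [-0.003, 0.841, -0.542], [-1.0, -0.001, 0.005]]
wrist_force: [0.6, -0.4, -1.0]
opening: 42.9
```

Emit:
drive_tool(
  steps=[0,0,0,20,0,0,0.5,0,0,0,40,0,0,0.5,0,0,0,46,0,0,0.5,0,0,0,46,0,0,0.5],
)

```text
t: 16.2
tool_pos: [391.8, -204.9, 13.9]
ee_rot: [[-0.001, 0.538, 0.843], [0.001, 0.843, -0.538], [-1.0, 0.0, -0.001]]
wrist_force: [-0.3, 0.6, 0.9]
opening: 42.6
```

```bash
python3 - <<'E'
from h import *
goto(427.4-65*.545,-151-65*.839,57,1,15)
E
```

```text
t 16.2 at [ 391.8 -204.9   13.9] head 57.4 turn 0.008 shift [-1.1 -0.4  0.4] F [-0.3  0.6  0.9]
```

Emit:
drive_tool(
  steps=[0,0,0,0,5,0,0.5,0,0,0,0,9,0,0.5,0,0,0,0,13,0,0.5,0,0,0,0,18,0,0.5,0,0,0,0,25,0,0.5],
)

```text
t: 16.7
tool_pos: [405.6, -183.8, 14.4]
ee_rot: [[0.001, 0.539, 0.842], [-0.001, 0.842, -0.539], [-1.0, -0.0, 0.001]]
wrist_force: [-1.1, -1.8, 0.7]
opening: 43.0
```

Emit:
drive_tool(
  steps=[0,0,0,0,10,0,0.5,0,0,0,0,22,0,0.5,0,0,0,0,35,0,0.5,0,0,0,0,48,0,0.5,0,0,0,0,61,0,0.5],
)

```text
t: 17.2
tool_pos: [438.7, -131.4, 14.1]
ee_rot: [[-0.0, 0.539, 0.842], [0.0, 0.842, -0.539], [-1.0, -0.0, -0.0]]
wrist_force: [-0.8, -1.4, 1.8]
opening: 42.8
```

Emit:
drive_tool(
  steps=[0,0,0,0,13,0,0.5,0,0,0,0,26,0,0.5,0,0,0,0,39,0,0.5,0,0,0,0,52,0,0.5,0,0,0,0,65,0,0.5],
)

```text
t: 17.7
tool_pos: [473.7, -76.9, 14.1]
ee_rot: [[-0.0, 0.539, 0.842], [0.0, 0.842, -0.539], [-1.0, -0.0, -0.0]]
wrist_force: [-1.2, -1.3, 1.0]
opening: 42.7
```

Emit:
drive_tool(
  steps=[0,0,0,0,13,0,0.5,0,0,0,0,26,0,0.5,0,0,0,0,39,0,0.5,0,0,0,0,50,0,0.5,0,0,0,0,57,0,0.5],
)

```text
t: 18.2
tool_pos: [504.4, -28.9, 14.1]
ee_rot: [[-0.0, 0.539, 0.843], [0.0, 0.843, -0.539], [-1.0, 0.0, -0.0]]
wrist_force: [-1.2, -2.2, 1.6]
opening: 42.9
```

```bash
python3 - <<'E'
from h import *
goto(0,0,57,1,15)
s=ctrl.state(); c=np.array(s["tool_pos"])[:2]+50*np.array([.54,.842])
p=walk(c[0],c[1],57.4,[(6,9.5,5.43),(9,13,0)]); print(np.round(p[0]),np.round(p[6]),np.round(p[-1],1)); plan(p,50,1)
im=vision.get_image("top"); measure(im); save(im,"t3.png")
E
```

```text
t 18.2 at [504.4 -28.9  14.1] head 57.4 turn 0.007 shift [  -0.9 -247.4 -440.5] F [-1.2 -2.2  1.6]
[531.  13.  57.] [547.  67.  90.] [547.2 184.2  90. ]
[[np.float64(-0.09), 0, 0, 0, 10.0, 4.0], [np.float64(-0.19), 0, 0, 0, 20.0, 8.0], [np.float64(-0.28), 0, 0, 0, 30.0, 10.0], [np.float64(-0.38), 0, 0, 0, 41.0, 11.0], [np.float64(-0.47), 0, 0, 0, 51.0, 12.0]] [542.   8.]
[[np.float64(-0.09), 0, 0, 0, 10.0, 4.0], [np.float64(-0.09), 0, 0, 0, 23.0, 3.0], [np.float64(-0.09), 0, 0, 0, 36.0, 2.0], [np.float64(-0.09), 0, 0, 0, 49.0, 1.0], [np.float64(-0.09), 0, 0, 0, 61.0, -1.0]] [547.  69.]
[[np.float64(-0.0), 0, 0, 0, 13.0, -0.0], [np.float64(-0.0), 0, 0, 0, 26.0, -0.0], [np.float64(-0.0), 0, 0, 0, 39.0, -0.0], [np.float64(-0.0), 0, 0, 0, 52.0, -0.0], [np.float64(-0.0), 0, 0, 0, 65.0, -0.0]] [547. 134.]
[412. 152.] area 134 ctr [ 680.  -250.7] size [80.  8.] ang 4.4 z [16. 28. 33.] hsv [ 14. 218. 203.] x [641. 719.] y [-256. -246.]
[323. 158.] area 120 ctr [672.3 -41.4] size [96.  6.] ang 4.5 z [19. 30. 33.] hsv [ 14.  215.  165.5] x [625. 719.] y [-46. -35.]
[367. 151.] area 1498 ctr [ 
[... 187 characters left out ...]
 [109. 200. 185.] x [631. 718.] y [38. 44.]
[198. 160.] area 140 ctr [674.3 250.7] size [90.  6.] ang 0.4 z [16. 28. 33.] hsv [109.  199.  186.5] x [630. 719.] y [248. 253.]
[502. 217.] area 525 ctr [ 513.7 -451.1] size [152.  69.] ang 30.2 z [17. 40. 59.] hsv [ 15. 105.  97.] x [466. 595.] y [-515. -438.]
[441. 248.] area 966 ctr [ 452.3 -306.8] size [82. 81.] ang 70.7 z [15. 25. 30.] hsv [110.  23.  71.] x [406. 499.] y [-352. -260.]
[114. 253.] area 184 ctr [461.6 441.9] size [26. 59.] ang 72.6 z [17. 40. 59.] hsv [135.   4. 129.] x [437. 492.] y [429. 461.]
[433. 308.] area 561 ctr [ 311.7 -250.9] size [ 26. 190.] ang 7.9 z [17. 25. 30.] hsv [  1. 211. 203.] x [296. 334.] y [-343. -161.]
```

Emit:
drive_tool(
  steps=[-0.09,0,0,0,10,4,0.5,-0.19,0,0,0,20,8,0.5,-0.28,0,0,0,30,10,0.5,-0.38,0,0,0,41,11,0.5,-0.47,0,0,0,51,12,0.5],
)

```text
t: 18.75
tool_pos: [541.8, 6.8, 14.0]
ee_rot: [[-0.0, 0.096, 0.995], [0.0, 0.995, -0.096], [-1.0, -0.0, -0.0]]
wrist_force: [-0.4, -1.4, 0.8]
opening: 42.6
```

Emit:
drive_tool(
  steps=[-0.1,0,0,0,10,4,0.5,-0.1,0,0,0,22,3,0.5,-0.1,0,0,0,34,2,0.5,-0.1,0,0,0,46,1,0.5,-0.1,0,0,0,59,-1,0.5],
)

```text
t: 19.25
tool_pos: [546.1, 66.5, 14.1]
ee_rot: [[-0.0, 0.001, 1.0], [0.0, 1.0, -0.001], [-1.0, 0.0, -0.0]]
wrist_force: [0.1, -0.8, 0.3]
opening: 42.7
```

Emit:
drive_tool(
  steps=[0,0,0,0,13,0,0.5,0,0,0,0,26,0,0.5,0,0,0,0,39,0,0.5,0,0,0,0,52,0,0.5,0,0,0,0,64,0,0.5],
)

```text
t: 19.75
tool_pos: [546.3, 130.6, 14.1]
ee_rot: [[0.0, -0.001, 1.0], [0.0, 1.0, 0.001], [-1.0, 0.0, 0.0]]
wrist_force: [0.2, -0.4, 0.3]
opening: 42.6
```

```bash
python3 - <<'E'
from h import *
goto(547,142,90,1,15)
im=vision.get_image("scene"); save(im,"s3.png")
E
```

```text
t 19.75 at [546.3 130.6  14.1] head 90.0 turn 0.001 shift [-0.9 11.4  0.7] F [ 0.2 -0.4  0.3]
```

View pics/s3.png

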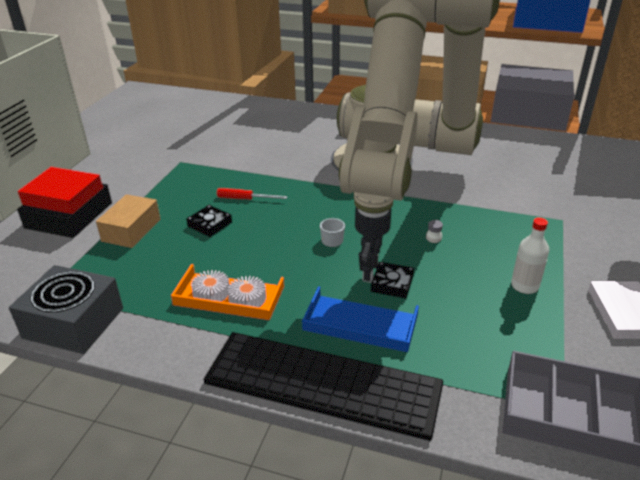

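Fan B sits square to the fingers at (392,280), in front of the blue bay, and both coolers are in the orange bay. I'll push a bit further, then go round behind the fan.

Emit:
drive_tool(
  steps=[0,0,0,0,9,0,0.5,0,0,0,0,14,0,0.5,0,0,0,0,0,0,0.5,0,0,0,-20,-30,-10,0.5,0,0,0,-60,-60,-40,0.5],
)

```text
t: 20.3
tool_pos: [510.5, 71.8, 67.5]
ee_rot: [[-0.002, -0.0, 1.0], [-0.0, 1.0, 0.0], [-1.0, -0.0, -0.002]]
wrist_force: [-0.0, 0.2, 1.1]
opening: 42.8
```

Emit:
drive_tool(
  steps=[1.571,0,0,0,0,-30,0.5,1.571,0,0,0,60,-40,0.5,1.571,0,0,0,110,-40,0.5,1.571,0,0,0,110,-40,0.5,1.571,0,0,0,110,-40,0.5],
)

```text
t: 20.8
tool_pos: [470.3, 185.3, 68.6]
ee_rot: [[0.0, 0.654, 0.756], [0.0, 0.756, -0.654], [-1.0, 0.001, 0.0]]
wrist_force: [-0.2, -0.9, -0.8]
opening: 42.7
```

```bash
python3 - <<'E'
from h import *
goto(478,195,0,1,60)
measure(vision.get_image("top"))
E
```

```text
t 20.8 at [470.3 185.3  68.6] head 49.1 turn 0.858 shift [ 8.6 12.4 -0.5] F [-0.2 -0.9 -0.8]
[368. 151.] area 1487 ctr [ 681.9 -146.3] size [ 76. 161.] ang 0.5 z [17. 30. 35.] hsv [135.  16. 214.] x [649. 719.] y [-223.  -69.]
[323. 158.] area 120 ctr [671.5 -41.5] size [97.  6.] ang 4.6 z [18. 29. 33.] hsv [ 17. 224. 243.] x [623. 719.] y [-46. -35.]
[412. 152.] area 133 ctr [ 680.2 -251. ] size [79.  8.] ang 5.2 z [16. 28. 33.] hsv [ 15. 217. 214.] x [642. 719.] y [-256. -245.]
[288. 157.] area 97 ctr [675.5  41.3] size [88.  6.] ang 0.4 z [25. 29. 33.] hsv [109. 200. 192.] x [632. 718.] y [38. 44.]
[198. 161.] area 142 ctr [674.2 250.2] size [91.  7.] ang 0.1 z [16. 28. 33.] hsv [109.  199.  198.5] x [630. 719.] y [247. 253.]
[502. 216.] area 532 ctr [ 514.4 -450.9] size [152.  69.] ang 29.7 z [17. 39. 59.] hsv [ 15. 105. 103.] x [466. 595.] y [-515. -437.]
[222. 199.] area 174 ctr [575.8 195.1] size [81. 28.] ang 83.8 z [19. 27. 30.] hsv [109.   20.   38.5] x [559. 588.] y [156. 235.]
[441. 248.] area 974 ctr [ 452.4 -306.8] size [81. 81.] ang 71.1 z [15. 25. 30.] hsv [110.  22.  77.] x [407. 498.] y [-352. -260.]
[114. 253.] area 187 ctr [461.4 443.4] size [26. 59.] ang 70.5 z [16. 40. 58.] hsv [150.   5. 139.] x [437. 492.] y [429. 461.]
[305. 260.] area 220 ctr [428.3   8.8] size [59. 57.] ang 88.9 z [16. 43. 50.] hsv [108.  24. 192.] x [400. 457.] y [-20.  38.]
[433. 308.] area 559 ctr [ 311.6 -250.4] size [ 25. 190.] ang 7.8 z [16. 24. 30.] hsv [  1. 210. 215.] x [296. 334.] y [-343. -161.]
```

Emit:
drive_tool(
  steps=[0.858,0,0,0,13,0,0.5,0.858,0,0,0,13,0,0.5,0.858,0,0,0,13,0,0.5,0.858,0,0,0,13,0,0.5,0.858,0,0,0,13,0,0.5],
)

```text
t: 21.35
tool_pos: [479.3, 192.4, 68.4]
ee_rot: [[-0.0, 0.994, 0.107], [-0.0, 0.107, -0.994], [-1.0, -0.0, 0.0]]
wrist_force: [0.2, 0.3, 0.8]
opening: 42.6
```

Emit:
drive_tool(
  steps=[0.01,0,0,0,0,0,0.5,0.01,0,0,0,0,0,0.5],
)

```text
t: 21.55
tool_pos: [479.2, 192.8, 68.4]
ee_rot: [[-0.0, 0.994, 0.105], [-0.0, 0.105, -0.994], [-1.0, -0.0, 0.0]]
wrist_force: [0.5, -0.4, 0.1]
opening: 42.8
```

```bash
python3 - <<'E'
from h import *
goto(480,195,0,1,14)
im=vision.get_image("top"); P=pts(im)
m=(P[...,0]>500)&(P[...,0]<620)&(P[...,1]>130)&(P[...,1]<260)&(P[...,2]>15)&(P[...,2]<33)
q=P[m][:,:2].astype(np.float32); print(cv2.minAreaRect(q))
E
```

```text
t 21.55 at [479.2 192.8  68.4] head 6.0 turn 0.106 shift [54.4  1.  -2.1] F [ 0.5 -0.4  0.1]
((571.1356811523438, 179.13597106933594), (101.78141784667969, 50.77010726928711), 50.02090072631836)
```

Emit:
drive_tool(
  steps=[0.106,0,0,0,0,-2,0.5,0.106,0,0,25,0,-2,0.5,0.106,0,0,50,0,-2,0.5,0.106,0,0,56,2,-2,0.5,0.106,0,0,56,6,-2,0.5],
)

```text
t: 22.1
tool_pos: [484.6, 196.0, 12.0]
ee_rot: [[-0.002, 1.0, -0.003], [-0.0, -0.003, -1.0], [-1.0, -0.002, 0.0]]
wrist_force: [0.5, -0.3, 0.3]
opening: 42.8
```

Emit:
drive_tool(
  steps=[0,0,0,0,4,0,0.5,0,0,0,0,8,0,0.5,0,0,0,0,13,0,0.5,0,0,0,0,21,0,0.5,0,0,0,0,31,0,0.5],
)

```text
t: 22.6
tool_pos: [516.3, 196.0, 12.7]
ee_rot: [[-0.0, 1.0, -0.004], [-0.0, -0.004, -1.0], [-1.0, -0.0, 0.0]]
wrist_force: [-1.7, 0.5, 1.1]
opening: 42.7
```

Emit:
drive_tool(
  steps=[0,0,0,0,12,0,0.5,0,0,0,0,25,0,0.5,0,0,0,0,38,0,0.5,0,0,0,0,51,0,0.5,0,0,0,0,64,0,0.5],
)

```text
t: 23.1
tool_pos: [580.8, 195.7, 12.5]
ee_rot: [[-0.0, 1.0, -0.005], [0.0, -0.005, -1.0], [-1.0, -0.0, -0.0]]
wrist_force: [-1.8, -0.2, 0.6]
opening: 42.6
```

```bash
python3 - <<'E'
from h import *
goto(637,195,0.3,1,14)
im=vision.get_image("top"); P=pts(im)
hsv=cv2.cvtColor(im["frame"],cv2.COLOR_RGB2HSV)
m=(P[...,0]>560)&(P[...,0]<760)&(P[...,1]>50)&(P[...,1]<250)&(P[...,2]>15)&(P[...,2]<33)&(hsv[...,1]<100)
q=P[m][:,:2].astype(np.float32); print(m.sum(),cv2.minAreaRect(q),q.min(0),q.max(0))
E
```

```text
t 23.1 at [580.8 195.7  12.5] head -0.3 turn -0.01 shift [-1.5 56.2  0.4] F [-1.8 -0.2  0.6]
3 ((638.2208862304688, 155.9824676513672), (0.9514638781547546, 58.698429107666016), 89.97926330566406) [608.87195 155.5164 ] [667.5704  156.46883]
```

Emit:
drive_tool(
  steps=[0,0,0,0,12,0,0.5,0,0,0,0,25,0,0.5,0,0,0,0,38,0,0.5,0,0,0,0,49,0,0.5,0,0,0,0,56,0,0.5],
)

```text
t: 23.65
tool_pos: [636.5, 195.4, 12.3]
ee_rot: [[0.0, 1.0, -0.005], [0.0, -0.005, -1.0], [-1.0, 0.0, -0.0]]
wrist_force: [-1.6, 0.6, 0.1]
opening: 42.4
```

Emit:
drive_tool(
  steps=[0,0,0,0,0,0,0.5,0,0,0,0,-20,0,0.5,0,0,0,-30,-60,0,0.5,0,0,0,-70,-90,0,0.5,0,0,0,-90,-130,0,0.5],
)

```text
t: 24.15
tool_pos: [505.7, 196.1, 105.0]
ee_rot: [[0.004, 1.0, -0.005], [0.001, -0.005, -1.0], [-1.0, 0.004, -0.001]]
wrist_force: [0.8, 0.7, 0.2]
opening: 43.0
```

```bash
python3 - <<'E'
from h import *
goto(431,-368,70.9,1,100)
im=vision.get_image("top"); P=pts(im)
hsv=cv2.cvtColor(im["frame"],cv2.COLOR_RGB2HSV)
m=(P[...,0]>560)&(P[...,0]<760)&(P[...,1]>50)&(P[...,1]<245)&(P[...,2]>15)&(P[...,2]<33)&(hsv[...,1]<100)
q=P[m][:,:2].astype(np.float32); print(m.sum(),cv2.minAreaRect(q),q.min(0),q.max(0))
E
```

```text
t 24.15 at [505.7 196.1 105. ] head -0.3 turn -1.242 shift [  4.3 -72.1 564.5] F [0.8 0.7 0.2]
836 ((686.0750122070312, 194.11257934570312), (77.84461975097656, 81.8794174194336), 89.84757232666016) [645.0956  155.19667] [727.11816 232.98952]
```

Emit:
drive_tool(
  steps=[-1.242,0,0,0,-72,564,0.5,-1.242,0,0,0,-72,564,0.5,-1.242,0,0,0,-72,564,0.5,-1.242,0,0,0,-72,564,0.5,-1.242,0,0,0,-72,564,0.5],
)

```text
t: 24.7
tool_pos: [477.6, -22.6, 102.6]
ee_rot: [[0.0, 0.792, 0.611], [-0.0, 0.611, -0.792], [-1.0, 0.0, 0.0]]
wrist_force: [0.7, -0.4, -0.1]
opening: 42.8
```

```bash
python3 - <<'E'
from h import *
goto(431,-368,70.9,1,100)
E
```

```text
t 24.7 at [477.6 -22.6 102.6] head 37.6 turn -0.58 shift [   2.6 -247.8  245. ] F [ 0.7 -0.4 -0.1]
```

Emit:
drive_tool(
  steps=[-0.58,0,0,0,-248,245,0.5,-0.58,0,0,0,-248,245,0.5,-0.58,0,0,0,-248,245,0.5,-0.58,0,0,0,-248,245,0.5,-0.58,0,0,0,-248,245,0.5],
)

```text
t: 25.2
tool_pos: [446.7, -245.8, 102.6]
ee_rot: [[0.0, 0.328, 0.945], [-0.0, 0.945, -0.328], [-1.0, 0.0, 0.0]]
wrist_force: [1.3, 0.3, -0.2]
opening: 42.8
```

```bash
python3 - <<'E'
from h import *
goto(431,-368,70.9,1,60)
E
```

```text
t 25.2 at [ 446.7 -245.8  102.6] head 70.8 turn -0.001 shift [  42.6 -120.6   25.3] F [ 1.3  0.3 -0.2]
```

Emit:
drive_tool(
  steps=[0,0,0,0,-45,12,0.5,0,0,0,0,-90,25,0.5,0,0,0,0,-120,25,0.5,0,0,0,20,-120,25,0.5,0,0,0,42,-120,25,0.5],
)

```text
t: 25.7
tool_pos: [430.6, -367.1, 60.3]
ee_rot: [[0.001, 0.334, 0.942], [-0.001, 0.942, -0.334], [-1.0, -0.001, 0.001]]
wrist_force: [0.5, 0.1, -0.3]
opening: 42.5
```

Emit:
drive_tool(
  steps=[0,0,0,25,0,0,0.5,0,0,0,46,0,0,0.5,0,0,0,46,0,0,0.5],
)

```text
t: 26.0
tool_pos: [429.9, -364.7, 12.2]
ee_rot: [[-0.003, 0.333, 0.943], [0.004, 0.943, -0.333], [-1.0, 0.003, -0.004]]
wrist_force: [-0.1, 0.3, 0.4]
opening: 42.5
```

```bash
python3 - <<'E'
from h import *
goto(431,-368,70.9,1,14)
measure(vision.get_image("top"))
E
```

```text
t 26.0 at [ 429.9 -364.7   12.2] head 70.6 turn -0.006 shift [-1.8 -2.8  2.1] F [-0.1  0.3  0.4]
[412. 152.] area 131 ctr [ 679.8 -251.1] size [80.  7.] ang 4.8 z [16. 28. 34.] hsv [ 14. 217. 179.] x [641. 719.] y [-256. -246.]
[368. 151.] area 1484 ctr [ 681.8 -146. ] size [163.  76.] ang 89.9 z [17. 30. 35.] hsv [135.  17. 152.] x [649. 718.] y [-223.  -68.]
[288. 157.] area 98 ctr [675.6  41.3] size [89.  6.] ang 0.5 z [23. 30. 35.] hsv [109.  201.  199.5] x [632. 719.] y [38. 44.]
[323. 158.] area 118 ctr [671.6 -41.5] size [96.  6.] ang 4.9 z [20. 29. 35.] hsv [ 14.  218.5 182. ] x [624. 718.] y [-47. -35.]
[198. 161.] area 141 ctr [674.7 250.5] size [90.  7.] ang 0.4 z [15. 28. 33.] hsv [109. 199. 188.] x [630. 720.] y [248. 253.]
[222. 157.] area 825 ctr [682.1 195.2] size [80. 76.] ang 89.1 z [15. 24. 30.] hsv [110.  24.  86.] x [645. 719.] y [155. 235.]
[498. 197.] area 201 ctr [ 567.1 -442.5] size [ 9. 60.] ang 89.8 z [16. 39. 59.] hsv [ 15. 103.  87.] x [538. 596.] y [-445. -438.]
[450. 237.] area 196 ctr [ 474.7 -319.7] size [72. 30.] ang 71.8 z [15. 25. 31.] hsv [109.   23.   59.5] x [457. 499.] y [-355. -292.]
[114. 253.] area 175 ctr [461.8 442.9] size [26. 59.] ang 72.6 z [17. 39. 58.] hsv [150.   5. 131.] x [437. 492.] y [430. 459.]
[305. 260.] area 216 ctr [428.4   8.8] size [58. 57.] ang 88.7 z [18. 43. 50.] hsv [108.  23. 127.] x [400. 456.] y [-20.  38.]
[202. 299.] area 223 ctr [352.5 241.6] size [32. 34.] ang 89.5 z [18. 47. 51.] hsv [126.  24. 148.] x [336. 369.] y [226. 257.]
```

Emit:
drive_tool(
  steps=[0,0,0,0,4,2,0.5,0,0,0,0,8,2,0.5,0,0,0,0,12,2,0.5,0,0,0,0,18,2,0.5,0,0,0,0,26,2,0.5],
)

```text
t: 26.55
tool_pos: [441.9, -342.1, 15.0]
ee_rot: [[0.001, 0.333, 0.943], [-0.001, 0.943, -0.333], [-1.0, -0.001, 0.001]]
wrist_force: [-0.7, -1.9, 0.4]
opening: 43.0
```

Emit:
drive_tool(
  steps=[0,0,0,0,11,0,0.5,0,0,0,0,23,0,0.5,0,0,0,0,36,0,0.5,0,0,0,0,49,0,0.5,0,0,0,0,62,0,0.5],
)

```text
t: 27.05
tool_pos: [462.6, -282.5, 14.4]
ee_rot: [[-0.0, 0.333, 0.943], [0.0, 0.943, -0.333], [-1.0, 0.0, -0.0]]
wrist_force: [-0.6, -1.2, 0.5]
opening: 42.4
```

Emit:
drive_tool(
  steps=[0,0,0,0,13,0,0.5,0,0,0,0,26,0,0.5,0,0,0,0,39,0,0.5,0,0,0,0,52,0,0.5,0,0,0,0,65,0,0.5],
)

```text
t: 27.55
tool_pos: [484.2, -221.4, 14.4]
ee_rot: [[-0.0, 0.333, 0.943], [0.0, 0.943, -0.333], [-1.0, 0.0, -0.0]]
wrist_force: [-0.8, -1.5, 0.9]
opening: 42.8
```

Emit:
drive_tool(
  steps=[0,0,0,0,13,0,0.5,0,0,0,0,26,0,0.5,0,0,0,0,39,0,0.5,0,0,0,0,52,0,0.5,0,0,0,0,65,0,0.5],
)

```text
t: 28.05
tool_pos: [505.8, -160.1, 14.5]
ee_rot: [[-0.0, 0.333, 0.943], [0.0, 0.943, -0.333], [-1.0, -0.0, -0.0]]
wrist_force: [-0.1, -2.3, 0.3]
opening: 42.5
```

Emit:
drive_tool(
  steps=[0,0,0,0,13,0,0.5,0,0,0,0,26,0,0.5,0,0,0,0,39,0,0.5,0,0,0,0,52,0,0.5,0,0,0,0,65,0,0.5],
)

```text
t: 28.55
tool_pos: [527.5, -98.8, 14.5]
ee_rot: [[-0.0, 0.333, 0.943], [0.0, 0.943, -0.333], [-1.0, -0.0, -0.0]]
wrist_force: [-0.8, -1.7, 1.5]
opening: 42.5
```

```bash
python3 - <<'E'
from h import *
goto(548-16.5,-33-47,70.6,1,14)
s=ctrl.state(); c=np.array(s["tool_pos"])[:2]+50*np.array([.333,.943])
p=walk(c[0],c[1],70.6,[(1,12,0),(4,8.5,4.85),(6,13,0)]); print(np.round(p[0]),np.round(p[-1],1)); plan(p,50,1)
measure(vision.get_image("top"))
E
```

```text
t 28.55 at [527.5 -98.8  14.5] head 70.6 turn -0.001 shift [ 0.5 19.1 -2.5] F [-0.8 -1.7  1.5]
[544. -52.  71.] [553.8  71.   90. ]
[[np.float64(-0.0), 0, 0, 0, 12.0, -0.0], [np.float64(-0.08), 0, 0, 0, 21.0, 4.0], [np.float64(-0.17), 0, 0, 0, 30.0, 7.0], [np.float64(-0.25), 0, 0, 0, 39.0, 9.0], [np.float64(-0.34), 0, 0, 0, 48.0, 11.0]] [554. -57.]
[[np.float64(-0.0), 0, 0, 0, 13.0, -0.0], [np.float64(-0.0), 0, 0, 0, 26.0, -0.0], [np.float64(-0.0), 0, 0, 0, 39.0, -0.0], [np.float64(-0.0), 0, 0, 0, 52.0, -0.0], [np.float64(-0.0), 0, 0, 0, 65.0, -0.0]] [554.   8.]
[[np.float64(-0.0), 0, 0, 0, 13.0, -0.0]] [554.  21.]
[368. 151.] area 1476 ctr [ 683.3 -146.1] size [ 77. 163.] ang 2.4 z [17. 30. 35.] hsv [135.  17. 145.] x [649. 719.] y [-223.  -68.]
[412. 152.] area 138 ctr [ 680.7 -250.9] size [79.  7.] ang 4.1 z [15. 28. 33.] hsv [ 14. 218. 199.] x [641. 719.] y [-256. -245.]
[288. 157.] area 98 ctr [674.9  41.3] size [89.  6.] ang 0.5 z [23. 29. 33.] hsv [109.5 189.5 124.5] x [632. 718.] y [38. 44.]
[323. 158.] area 121 ctr [672.2 -41.3] size [96.  7.] ang 4.7 z [18. 29. 33.] hsv [ 16. 226. 237.] x [625. 719.] y [-46. -35.]
[198. 161.] area 143 ctr [674.6 250.4] size [ 6. 89.] ang 89.7 z [15. 27. 34.] hsv [109. 199. 184.] x [630. 718.] y [247. 254.]
[222. 157.] area 819 ctr [682.6 195.3] size [80. 75.] ang 89.6 z [15. 24. 30.] hsv [111.  24.  84.] x [646. 719.] y [155. 235.]
[502. 217.] area 506 ctr [ 513.8 -451.5] size [152.  68.] ang 30.3 z [17. 39. 59.] hsv [ 15. 105.  96.] x [466. 595.] y [-516. -438.]
[316. 208.] area 211 ctr [552.6 -22. ] size [21. 80.] ang 69.9 z [16. 26. 30.] hsv [109.  24.  53.] x [515. 590.] y [-37.  -1.]
[114. 253.] area 179 ctr [462.3 443.3] size [27. 59.] ang 73.9 z [17. 38. 58.] hsv [160.   4. 129.] x [437. 492.] y [430. 460.]
[436. 308.] area 513 ctr [ 313.4 -268.6] size [ 25. 154.] ang 8.4 z [16. 25. 30.] hsv [  1. 211. 203.] x [300. 334.] y [-343. -198.]
```

Emit:
drive_tool(
  steps=[0,0,0,0,12,0,0.5,-0.08,0,0,0,21,4,0.5,-0.17,0,0,0,30,7,0.5,-0.25,0,0,0,39,9,0.5,-0.34,0,0,0,48,11,0.5],
)

```text
t: 29.1
tool_pos: [553.8, -57.7, 14.4]
ee_rot: [[-0.0, -0.004, 1.0], [0.0, 1.0, 0.004], [-1.0, 0.0, -0.0]]
wrist_force: [0.5, -0.5, -0.3]
opening: 42.6
```

Emit:
drive_tool(
  steps=[0,0,0,0,13,0,0.5,0,0,0,0,26,0,0.5,0,0,0,0,39,0,0.5,0,0,0,0,52,0,0.5,0,0,0,0,65,0,0.5],
)

```text
t: 29.6
tool_pos: [553.2, 8.0, 14.4]
ee_rot: [[-0.0, -0.0, 1.0], [0.0, 1.0, 0.0], [-1.0, 0.0, -0.0]]
wrist_force: [-0.2, 0.2, -0.1]
opening: 42.7
```

Emit:
drive_tool(
  steps=[0,0,0,0,12,0,0.5,0,0,0,0,23,0,0.5,0,0,0,0,32,0,0.5,0,0,0,0,38,0,0.5,0,0,0,0,40,0,0.5],
)

```text
t: 30.1
tool_pos: [553.4, 47.3, 14.5]
ee_rot: [[0.0, -0.001, 1.0], [-0.0, 1.0, 0.001], [-1.0, -0.0, 0.0]]
wrist_force: [0.1, -0.4, -0.6]
opening: 42.6
```

Emit:
drive_tool(
  steps=[0,0,0,0,-20,0,0.5,0,0,0,-20,-50,0,0.5,0,0,0,-70,-60,-20,0.5,0.1,0,0,-70,-50,-60,0.5,0.2,0,0,-70,-30,-80,0.5],
)

```text
t: 30.6
tool_pos: [471.7, 15.7, 85.7]
ee_rot: [[0.001, 0.205, 0.979], [-0.0, 0.979, -0.205], [-1.0, -0.0, 0.001]]
wrist_force: [-0.3, 0.0, -0.5]
opening: 42.6
```

```bash
python3 - <<'E'
from h import *
goto(482,99,0,1,70)
E
```

```text
t 30.6 at [471.7  15.7  85.7] head 78.2 turn 1.364 shift [15.7 83.6 -7.1] F [-0.3  0.  -0.5]
```

Emit:
drive_tool(
  steps=[1.364,0,0,0,84,-7,0.5,1.364,0,0,0,84,-7,0.5,1.364,0,0,0,84,-7,0.5,1.364,0,0,0,84,-7,0.5,1.364,0,0,0,84,-7,0.5],
)

```text
t: 31.1
tool_pos: [483.3, 100.6, 84.5]
ee_rot: [[0.0, 0.797, 0.604], [0.0, 0.604, -0.797], [-1.0, 0.0, 0.0]]
wrist_force: [0.3, -0.0, 0.8]
opening: 42.5
```

```bash
python3 - <<'E'
from h import *
goto(482,99,0,1,70)
measure(vision.get_image("top"))
E
```

```text
t 31.1 at [483.3 100.6  84.5] head 37.2 turn 0.649 shift [14.5 -2.   0.5] F [ 0.3 -0.   0.8]
[367. 151.] area 1484 ctr [ 682.5 -145.7] size [162.  75.] ang 89.9 z [17. 30. 35.] hsv [135.  17. 212.] x [649. 719.] y [-223.  -68.]
[412. 152.] area 133 ctr [ 680.5 -251. ] size [78.  9.] ang 4.0 z [16. 28. 32.] hsv [ 15. 218. 212.] x [642. 719.] y [-256. -245.]
[222. 157.] area 811 ctr [682.3 195.3] size [81. 75.] ang 89.7 z [15. 24. 30.] hsv [111.  24.  88.] x [645. 719.] y [155. 235.]
[288. 157.] area 97 ctr [675.4  41.3] size [89.  6.] ang 0.5 z [23. 29. 33.] hsv [110. 190. 132.] x [632. 719.] y [38. 44.]
[323. 158.] area 120 ctr [671.5 -41.4] size [95.  7.] ang 5.1 z [18. 29. 33.] hsv [ 16.  223.  234.5] x [625. 719.] y [-46. -36.]
[198. 160.] area 142 ctr [674.4 250.1] size [ 6. 91.] ang 89.4 z [15. 27. 33.] hsv [109. 199. 196.] x [630. 718.] y [247. 253.]
[502. 216.] area 526 ctr [ 513.7 -451. ] size [152.  69.] ang 30.4 z [18. 40. 59.] hsv [ 15. 105. 102.] x [466. 595.] y [-513. -438.]
[114. 253.] area 180 ctr [462.7 443.2] size [26. 59.] ang 75.5 z [17. 38. 57.] hsv [135.   5. 137.] x [437. 492.] y [430. 461.]
[305. 260.] area 222 ctr [428.2   8.8] size [59. 57.] ang 88.6 z [17. 43. 50.] hsv [108.  24. 190.] x [400. 456.] y [-20.  38.]
[200. 298.] area 147 ctr [354.  245.9] size [24. 35.] ang 74.4 z [40. 47. 51.] hsv [126.  25. 154.] x [336. 370.] y [232. 257.]
[433. 308.] area 552 ctr [ 310.6 -250.6] size [ 26. 189.] ang 8.7 z [16. 24. 30.] hsv [  1. 210. 214.] x [296. 334.] y [-342. -162.]
```

Emit:
drive_tool(
  steps=[0.649,0,0,0,-2,0,0.5,0.649,0,0,0,-2,0,0.5,0.649,0,0,0,-2,0,0.5,0.649,0,0,0,-2,0,0.5,0.649,0,0,0,-2,0,0.5],
)

```text
t: 31.65
tool_pos: [481.7, 98.9, 84.5]
ee_rot: [[0.0, 1.0, 0.003], [0.0, 0.003, -1.0], [-1.0, 0.0, -0.0]]
wrist_force: [-0.5, -0.1, 0.3]
opening: 43.1
```

```bash
python3 - <<'E'
from h import *
goto(484,99,0,1,14)
for n in("top","scene"):
    im=vision.get_image(n); P=pts(im)
    m=(P[...,0]>495)&(P[...,0]<615)&(P[...,1]>30)&(P[...,1]<170)&(P[...,2]>12)&(P[...,2]<32)
    q=P[m][:,:2].astype(np.float32); print(m.sum(),cv2.minAreaRect(q),np.percentile(q,[1,99],axis=0))
save(im,"s4.png")
E
```

```text
t 31.65 at [481.7  98.9  84.5] head 0.2 turn 0.003 shift [70.5  2.3 -0.1] F [-0.5 -0.1  0.3]
63 ((589.7734985351562, 103.50660705566406), (68.74000549316406, 7.358245372772217), 85.52043151855469) [[584.56401733  70.38507523]
 [592.34239868 137.89026978]]
909 ((556.8377685546875, 95.40284729003906), (89.18814086914062, 82.0677719116211), 0.23532453179359436) [[516.41396973  56.62773865]
 [599.68144531 135.96812439]]
```

View pics/s4.png

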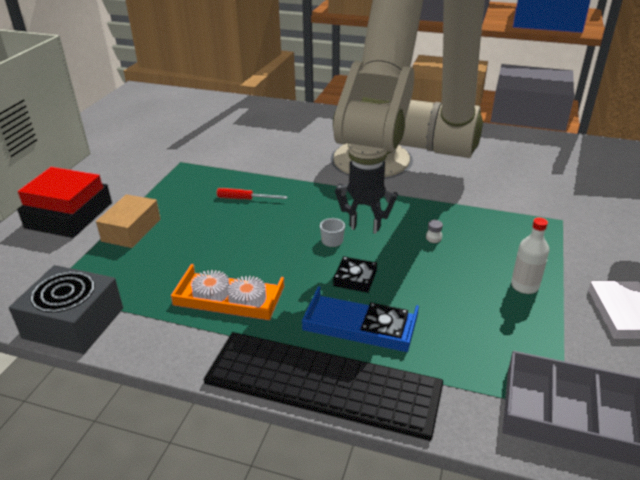

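Fan A is square in front of its slot at (356,273), with its centre at y ≈ 97. Lowering and pushing it in.

Emit:
drive_tool(
  steps=[0,0,0,30,0,2,0.5,0,0,0,60,0,2,0.5,0,0,0,71,0,2,0.5,0,0,0,71,2,2,0.5,0,0,0,71,7,2,0.5],
)

```text
t: 32.25
tool_pos: [489.2, 97.2, 14.3]
ee_rot: [[0.001, 1.0, 0.007], [-0.0, 0.007, -1.0], [-1.0, 0.001, 0.0]]
wrist_force: [-0.2, -0.5, 0.8]
opening: 42.8
```

Emit:
drive_tool(
  steps=[0,0,0,0,4,0,0.5,0,0,0,0,8,0,0.5,0,0,0,0,12,0,0.5,0,0,0,0,18,0,0.5,0,0,0,0,27,0,0.5],
)

```text
t: 32.75
tool_pos: [515.8, 97.4, 13.6]
ee_rot: [[-0.001, 1.0, 0.006], [0.0, 0.006, -1.0], [-1.0, -0.001, -0.0]]
wrist_force: [-2.0, 0.4, 1.1]
opening: 42.7
```

Emit:
drive_tool(
  steps=[0,0,0,0,12,0,0.5,0,0,0,0,24,0,0.5,0,0,0,0,36,0,0.5,0,0,0,0,48,0,0.5,0,0,0,0,60,0,0.5],
)

```text
t: 33.25
tool_pos: [576.5, 97.7, 13.4]
ee_rot: [[-0.0, 1.0, 0.006], [0.0, 0.006, -1.0], [-1.0, -0.0, -0.0]]
wrist_force: [-1.3, 0.2, 1.1]
opening: 42.7
```

```bash
python3 - <<'E'
from h import *
goto(637,97,0.3,1,14)
im=vision.get_image("scene"); P=pts(im)
m=(P[...,0]>595)&(P[...,0]<730)&(P[...,1]>48)&(P[...,1]<153)&(P[...,2]>12)&(P[...,2]<32)
q=P[m][:,:2].astype(np.float32); print(m.sum(),cv2.minAreaRect(q),np.percentile(q,[1,99],axis=0))
E
```

```text
t 33.25 at [576.5  97.7  13.4] head 0.3 turn 0.001 shift [-0.6 60.5  1.1] F [-1.3  0.2  1.1]
918 ((661.342529296875, 104.3551254272461), (96.91796875, 132.6218719482422), 89.94816589355469) [[595.60260925  57.28940556]
 [680.60181763 152.31040283]]
```

Emit:
drive_tool(
  steps=[0,0,0,0,12,0,0.5,0,0,0,0,25,0,0.5,0,0,0,0,38,0,0.5,0,0,0,0,51,0,0.5,0,0,0,0,60,0,0.5],
)

```text
t: 33.8
tool_pos: [636.3, 98.0, 13.3]
ee_rot: [[-0.0, 1.0, 0.006], [0.0, 0.006, -1.0], [-1.0, -0.0, -0.0]]
wrist_force: [-1.2, -0.2, 1.5]
opening: 42.8
```

Emit:
drive_tool(
  steps=[0,0,0,0,0,0,0.5,0,0,0,0,-20,0,0.5,0,0,0,-40,-60,0,0.5,0,0,0,-90,-100,0,0.5,0,0,0,-130,-150,0,0.5],
)

```text
t: 34.3
tool_pos: [510.0, 97.3, 122.1]
ee_rot: [[0.001, 1.0, 0.006], [-0.0, 0.006, -1.0], [-1.0, 0.001, 0.0]]
wrist_force: [-0.1, -0.7, 0.8]
opening: 42.5
```

Emit:
drive_tool(
  steps=[0,0,0,-30,-50,0,0.5,0,0,0,-30,-60,0,0.5,0,0,0,-30,-60,0,0.5],
)

```text
t: 34.6
tool_pos: [449.3, 97.2, 152.0]
ee_rot: [[0.002, 1.0, 0.006], [-0.0, 0.006, -1.0], [-1.0, 0.002, 0.0]]
wrist_force: [-0.1, -0.5, -0.0]
opening: 43.2
```

```bash
python3 - <<'E'
from h import *
goto(0,0,0,1)
im=vision.get_image("top"); save(im,"t5.png"); P=pts(im); hsv=cv2.cvtColor(im["frame"],cv2.COLOR_RGB2HSV)
def bay(p,c,a):
    d=np.array(p)-c; a=np.radians(a); return np.round([d@[np.cos(a),np.sin(a)],d@[-np.sin(a),np.cos(a)]],1)
for nm,y0,y1,c,a in(("fanB",155,245,(683,146),.4),("fanA",47,148,(683,146),.4),("coolA",-240,-146,(685,-145),4.5),("coolB",-145,-50,(685,-145),4.5)):
    m=(P[...,0]>600)&(P[...,0]<745)&(P[...,1]>y0)&(P[...,1]<y1)&(P[...,2]>18)&(P[...,2]<40)&(hsv[...,1]<100)
    q=P[m]; f=q[:,:2].astype(np.float32); r=cv2.minAreaRect(f)[0]
    print(nm,m.sum(),np.round(r,1),bay(r,np.array(c),a),"z",np.percentile(q[:,2],[5,50,95]))
measure(im)
E
```

```text
t 34.6 at [449.3  97.2 152. ] head 0.4 turn 0.006 shift [  -0.7 -449.9   94.5] F [-0.1 -0.5 -0. ]
fanB 711 [685.6 193.9] [ 2.9 47.9] z [18.76728483 25.23774193 30.15898817]
fanA 680 [685.5  99.3] [  2.2 -46.7] z [18.78963715 25.2345142  29.95486349]
coolA 609 [ 687.7 -186.3] [ -0.6 -41.3] z [19.68861659 30.23697541 34.93760511]
coolB 609 [ 684. -104.] [ 2.2 40.9] z [19.43611794 29.74253773 34.87898698]
[412. 152.] area 137 ctr [ 680.4 -251.2] size [78.  7.] ang 4.4 z [15. 27. 34.] hsv [ 14. 218. 213.] x [642. 719.] y [-256. -246.]
[367. 151.] area 1494 ctr [ 681.7 -145.8] size [ 76. 163.] ang 0.2 z [17. 30. 35.] hsv [135.  17. 212.] x [649. 718.] y [-223.  -69.]
[263. 156.] area 782 ctr [682.2 100.1] size [75. 80.] ang 0.1 z [15. 24. 30.] hsv [111.  24.  70.] x [646. 718.] y [ 60. 140.]
[288. 157.] area 98 ctr [675.7  41.3] size [88.  6.] ang 0.4 z [24. 29. 34.] hsv [110. 190. 132.] x [632. 720.] y [38. 44.]
[323. 158.] area 117 ctr [671.8 -41.5] size [95.  6.] ang 4.6 z [19. 29. 33.] hsv [ 14. 217. 188.] x [624. 717.] y [-46. -35.]
[198. 161.] area 137 ctr [674.3 250.4] size [ 6. 91.] ang 90.0 z [16. 28. 32.] hsv [109. 199. 199.] x [629. 720.] y [247. 253.]
[222. 157.] area 820 ctr [682.2 195.1] size [80. 75.] ang 89.8 z [15. 24. 30.] hsv [111.  24.  88.] x [645. 719.] y [155. 235.]
[502. 216.] area 508 ctr [ 513.9 -451.1] size [152.  69.] ang 30.1 z [17. 39. 58.] hsv [ 15. 105. 103.] x [466. 594.] y [-512. -438.]
[114. 253.] area 180 ctr [461.6 442.7] size [27. 59.] ang 72.2 z [16. 39. 57.] hsv [150.   5. 138.] x [437. 492.] y [429. 461.]
[305. 260.] area 217 ctr [428.3   8.9] size [59. 57.] ang 89.5 z [18. 43. 50.] hsv [108.  24. 191.] x [400. 456.] y [-20.  38.]
[433. 308.] area 557 ctr [ 310.  -250.8] size [ 26. 190.] ang 9.5 z [16. 25. 30.] hsv [  1. 210. 214.] x [296. 334.] y [-343. -161.]
```

View pics/t5.png

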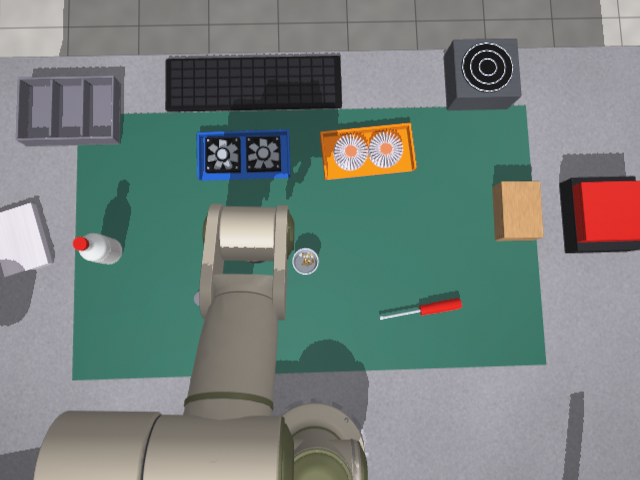

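The top view shows both fans in the blue bay at (222,153) and (263,153), and both coolers in the orange bay at (350,152) and (386,149). The other objects look where they started, and the arm is clear. Handing in.

```bash
python3 -c "
from station import ctrl; print(ctrl.sign_off())"
```

```text
the job is handed in; nothing more can be done
None
```

I pushed both fans into the blue bay and both coolers into the orange bay with two spread fingertips, and handed the job in at about 34.7 s. The sign-off gave no verdict.

**Position:** In the last top view, all four centres are well inside the limits (x −16 to 30 mm, y ±75 mm):

| Part | x in bay (mm) | y in bay (mm) |
|---|---|---|
| Fan near the +y wall | 3 | 48 |
| Other fan | 2 | −47 |
| Cooler near the −y wall | −1 | −41 |
| Other cooler | 2 | 41 |

**Flatness:** All four lie flat, judging by the heights of their top surfaces.

**Force:** The wrist force readings stayed under about 7 N. I read them only at the end of each move, so brief peaks in between were not seen. The largest reading came while pushing the first cooler with the tool low, and raising the tool reduced it.

**Other objects:** The cup, screwdriver, spray bottle and carton measured within about 2 mm of where they started. The arm covered the jar in the last picture. Its last full measurement, at 26 s, also matched its start, and the tool did not go near it afterwards.

No final check failed. One mid-push measurement mixed both fans together and I ignored it.

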